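Move a freshly primed part to the next drying rail with a lifting rod

ROBOT

A 6-joint arm with a two-finger parallel gripper is mounted at the origin on a cart in front of the work surface, level with it; the furniture and walls round the work are solid. World frame = base frame: x ahead of the robot, y to its left, z up, the work surface at z = 0. Lengths are in m, angles in rad, forces in N, time in s.
With the tool pointing down it reaches from about 0.325 to 0.85 m from the base axis. Payload 4.4 kg.
Tool frame: the origin (TCP) lies at the very end of the fingers, on their centre line; the grasp point (between the pads) lies 19 mm behind it (pinch_z is the distance from the TCP to the grasp point, in m); z points along the fingers, y is the direction in which the jaws open and shut (so a half turn about z gives the same grasp; the last joint's range is limited). The gripper opens to 94 mm and grips with 3 to 60 N. Pads are 16 mm wide; open, the fingers measure 119 mm over their backs; the gripper's body (75 mm by 177 mm) begins 78 mm behind the grasp point.
Start: joints at [-1.353, 0.207, 1.542, -0, 1.393, -0.15], TCP at [0.207, -0.537, 0.205] pointing down, gripper open.
Joint ranges: [-2.73, 2.73], [-0.86, 2.22], [0.23, 2.46], [-1.11, 4.25], [0.08, 2.63], [-2.82, 2.82]. Speed limits (rad/s): [2.79, 2.79, 3.14, 3.14, 3.14, 3.14].

INTERFACE

Orientations are given as a 3x3 rotation matrix whose columns are the frame's x, y, z axes.
In Python, from workcell import * gives the robot as it stands.
- The arm moves only by the tool servo_tool, never from a script. Its argument "series" is a list of rows, each a list of 3 entries, a list of its own where there are three numbers: the turn, a rotation vector about the tool's x, y, z in rad, then the shift along the tool's x, y, z in cm, then the opening, from 0 (shut) to 1 (fully open). A call has exactly 5 rows; each row is the pose to reach, as a shift and turn from the pose commanded when the call began, along the tool's axes at that moment; what a row does not reach only later rows make up. A row lasts 1/10 s, in which the tool goes at most 50 mm and 8.59 degrees, less where a joint would pass 70% of its speed; a pose out of reach is approached as far as the arm can. A call with a gripper value outside its range is refused whole. The fingers move at their own pace and stop on an object; the grip force is fixed at half the most. Time passes only in rows, so rows that repeat a pose let the fingers close, or fill a call up. It gives the time, the measured TCP pose, the force and the opening at its end, in the units of the state.
- get_state(): the state, without advancing time (a new reading comes with each control period).
- camera(name): name is "scene" or "side" or "wrist"; returns the picture (480x640x3 uint8, blue, green, red); there is no depth.
- camera_params(name): a dict with "fx", "fy", "cx", "cy" (pixels), "origin" and "rotation" of the camera in the world; the wrist camera has in their place "T_tool_cam" (4x4, takes a point from camera to tool coordinates, whose origin is the TCP and whose axes are the flange's). Camera axes: x right, y down, z forward; pixel columns grow to the right and rows downward; lengths in m; the calibration is good to about 2 mm. The wrist camera is an equidistant fisheye: a pixel r from the principal point sees the ray r / f radians off the axis. A picture is of the moment at which its call begins: read the wrist's pose just before it. camera_params takes no time and is no camera call.
- close_job(): hands the job in, once; it reports no verdict.
The state is a dict: "t": time; "qpos": joint angles; "qvel": joint speeds; "joint_torque": joint torques, N m; "tool_pos": TCP position; "eef_rot": TCP orientation; "contact_force": force on the tool from outside, world axes, zero at the start; "ft_torque": the same for the moment, N m; "finger_gap": finger opening in m.
Only numpy, scipy, OpenCV 4.12 (cv2) and the standard library are available. Lean on these libraries where they do the work, as an engineer would, in place of code of your own. Each camera call takes 0.05 s, during which the arm holds its last target.

TASK

The grey plate hanging from the steel carrier has wet primer, so without touching carrier or plate with the gripper, take the lifting rod from the mat, put its tip through the carrier's top eye, lift the carrier and take it straight along the rail line, over the end stops between the two rails, and hang it on the empty rail between that rail's stops. Then lay the whole rod back on the mat, the right way up, and leave the carrier hanging still and everything else where it is.

Things in the scene. Friction and masses are not known exactly. Their poses are not given: they have to be found in the camera images.
- rod: Lifting rod, 218 mm long, 0.12 kg, loose on the mat. Wood handle 100 long x 24 wide x 36 high, flat sides; origin = middle of the handle's underside, x along the rod to its tip, z up. From the handle's front runs a straight 8 mm steel rod, axis 18 mm above the origin. Its end at x = 164 is turned up, 16 mm above the axis (x 160-168); a collar 15 mm across sits at x 112-116.
- rod_tip (a point): On the rod's axis at its far end, under the turned-up tip: x 164, z 18 mm in the rod's frame.
- rod_rest (a point): On the rod's axis midway between collar and turned-up tip (x 138, z 18 mm in the rod's frame), where the carrier's eye, 30 mm long, should rest.
- carrier: Loose steel carrier with a grey drilled plate, 63-126 g, hanging on a rail. Origin = middle of its crown's flat underside, which lies on the rail; z up, y along the rail, x away from the robot. Below, two legs straddle the rail, 24 mm apart inside, flaring to z -24. A strip on the robot's side (outer face x -23) runs down to z -111; plate z -117 to -170, y +-31, x -1 to 23 mm.
- eye (a point): Carrier's eye, a tunnel along the carrier's x (x -15 to 15) above the crown; this point: x 0, y 0, z 20 mm from its origin. Clear from z 4 to 38 over a width of 36 (y +-18), then a gable roof to a peak at z 54. A rod axis at z 20 enters freely; at z 47 the rod takes the weight. Lifted 30 to 80 mm off the rail, the carrier clears the end stops and the rail.
- stand_a: Fixed rail stand where the carrier hangs at first. Origin under the rail's middle, on the foot board; z up, y along the rail, x away from the robot. Rail: flat bar, y -75 to 75, 10 wide, 16 high, top at z = 210 mm. End stops at y +-65 to 73, 10 wide, rise 25 mm above the rail. Held from behind: arms under the rail's ends (z 184-194) to posts at x 59-71.
- stand_b: The empty rail stand, fixed, same shape and axes as stand_a, in line with it on the same board (left or right of it, centres 190 to 210 mm apart).
- mat: Black rubber mat, fixed, 280 x 120 x 3 mm; origin = centre of its underside, x along its length.
- oil_can: Bystander: green oil can with thin spout, 71x86x187 mm; origin under its middle.
- sd_red: Bystander: screwdriver with red handle, 210 mm long, lying; origin under its middle.
- spanner_17: Bystander: bright combination spanner, 233 mm long, lying; origin under its middle.
Not all that is in view belongs to the job. Several things have the shape of the carrier; the one meant has the colours described above.

How it is judged:
On the way, in this order (a step that is already met when the one before it is completed fails the run):
1. the carrier hangs on the rod, lifted above the end stops of its first rail (z of carrier in the frame of stand_a above 0.235 m and contact force between rod and carrier above 0.2 N), for 0.1 s.
2. the carrier passes over the end stop, along the rail line (its middle beyond the first rail's end, at most 30 mm off the line) (x of carrier in the frame of stand_a between -0.03 and 0.03 m and z of carrier in the frame of stand_a above 0.226 m and (y of carrier in the frame of stand_a above 0.075 m or y of carrier in the frame of stand_a below -0.075 m)), for 0.02 s.
3. the carrier sits on the empty rail between its stops (x of carrier in the frame of stand_b between -0.012 and 0.012 m and y of carrier in the frame of stand_b between -0.055 and 0.055 m and z of carrier in the frame of stand_b between 0.204 and 0.216 m and angle between carrier's own z axis and vertical below 0.12 rad), for 0.2 s.
At the end, for the whole second after the job is handed in: Carrier on stand_b's rail: origin within 12 mm of the rail line, 55 mm of its middle along it, 6 mm of its top in height, tilt under 0.12 rad, still. Rod flat on the mat, upright and still (origin under 10 mm above the mat's underside, tilt under 0.12 rad), handle middle and tip over the mat (all of step 3 and x of rod in the frame of mat between -0.14 and 0.14 m and y of rod in the frame of mat between -0.06 and 0.06 m and x of rod_tip in the frame of mat between -0.14 and 0.14 m and y of rod_tip in the frame of mat between -0.06 and 0.06 m and z of rod in the frame of mat below 0.01 m and angle between rod's own z axis and vertical below 0.12 rad and linear speed of each of carrier, rod below 0.02 m/s and angular speed of carrier below 0.2 rad/s); the robot touches nothing.
It fails at once if gripper or arm touches the carrier or its wet plate (contact force between any of the fingers, the arm and carrier above 0.3 N).
It fails at once if the carrier falls or is lowered off the rails (more than 25 mm below the rail tops) (height (world z) of carrier below 0.2 m).
It fails at once if the oil can is moved more than 20 mm (distance of oil_can from where it was at the start of the episode above 0.02 m).
It fails at once if the red screwdriver is moved more than 20 mm (distance of sd_red from where it was at the start of the episode above 0.02 m).
It fails at once if the long spanner is moved more than 20 mm (distance of spanner_17 from where it was at the start of the episode above 0.02 m).
It also fails if it takes over 62 s, if anything falls off the work surface, if the arm or the gripper's body presses on something with over 40 N, if the wrist force passes 120 N, or if a joint passes its speed limit or range.

## Working session

There is one attempt and no reset: what is moved stays moved. The work goes in short steps, Python scripts to look and compute and a tool call to move; the robot and the scene stay as the last step left them, time stands still between calls to the robot, and variables do not carry over. Pictures are saved under pics/ and viewed, and the job is handed in when it is done.

Besides the shell and the picture viewer there is one more tool, called after "Emit:" as name([rows], argument=value, ...), one row to a line, values as JSON. servo_tool: Moves the arm, as the interface text tells. Its arguments: {"type":"object","properties":{"series":{"type":"array"}},"required":["series"]}

```bash
ls; mkdir -p pics; python3 - <<'E'
from workcell import *
import cv2,json
s=get_state();print(s)
for n in ("scene","side","wrist"):
    print(n,camera_params(n))
    cv2.imwrite(f"pics/{n}0.png",camera(n))
E
```

```text
pics
{'t': 0.0, 'qpos': array([-1.35349152e+00,  2.07428576e-01,  1.54295788e+00, -1.26433214e-05,
        1.39347802e+00, -1.50486757e-01]), 'qvel': array([-0.00090035,  0.00057233,  0.00054006, -0.00073379, -0.00115604,
       -0.00059181]), 'joint_torque': array([-1.28002237e-03, -3.70885563e+01, -2.81414580e+01,  6.97195390e-02,
        3.61444394e-02, -1.64870576e-04]), 'tool_pos': array([ 0.20656053, -0.53574981,  0.20428408]), 'eef_rot': array([[ 9.33122953e-01,  3.59557092e-01, -5.01954374e-04],
       [ 3.59557293e-01, -9.33120380e-01,  2.21571188e-03],
       [ 3.28291063e-04, -2.24801296e-03, -9.99997419e-01]]), 'contact_force': array([-0.92576804, -0.36959434, -0.48407698]), 'ft_torque': array([0.00336227, 0.01665182, 0.03831981]), 'finger_gap': 0.09421106950294739}
scene {'fx': 483.00393846621006, 'fy': 483.00393846621006, 'cx': 321.555769094193, 'cy': 238.93809485624226, 'origin': array([-0.04865543,  1.16434915,  0.73200209]), 'rotation': array([[-0.89702252, -0.198215  ,  0.39504608],
       [-0.44175978,  0.37355951, -0.81566021],
       [ 0.01410287, -0.90618105, -0.42265471]])}
side {'fx': 491.2025733258373, 'fy': 491.2025733258373, 'cx': 314.6500471341017, 'cy': 237.44748119195032, 'origin': array([0.19098792, 0.93734095, 1.0254513 ]), 'rotation': array([[-0.95940008, -0.17552244,  0.22077898],
       [-0.28144082,  0.6471255 , -0.70853345],
       [-0.01850818, -0.74190326, -0.67025144]])}
wrist {'fx': 371.64829954431775, 'fy': 371.64829954431775, 'cx': 322.6731565753192, 'cy': 238.92082094137962, 'T_tool_cam': array([[-5.46686439e-04, -9.64907574e-01, -2.62589174e-01,
         7.70313659e-02],
       [ 9.99999785e-01, -6.22672442e-04,  2.06158669e-04,
         1.39826749e-03],
       [-3.62431103e-04, -2.62589005e-01,  9.64907707e-01,
        -1.79630140e-01],
       [ 0.00000000e+00,  0.00000000e+00,  0.00000000e+00,
         1.00000000e+00]])}
```

View pics/scene0.png

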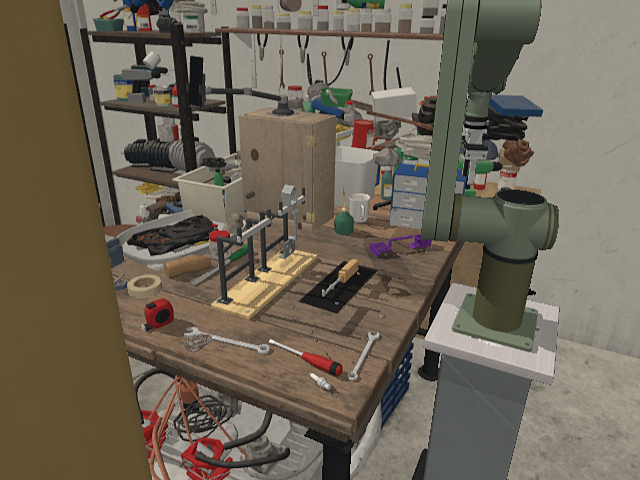

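View pics/side0.png

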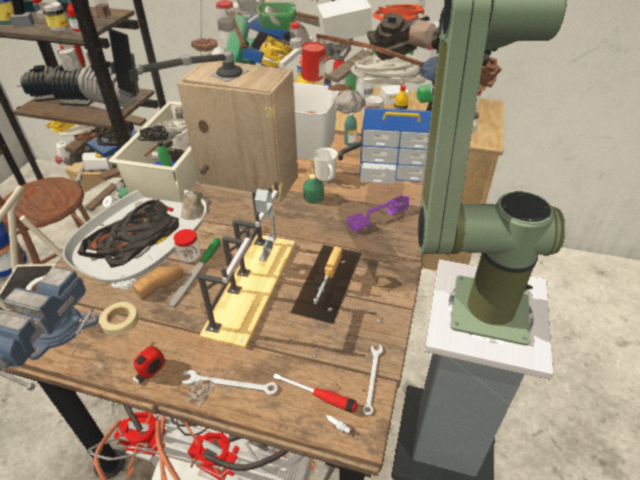

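View pics/wrist0.png

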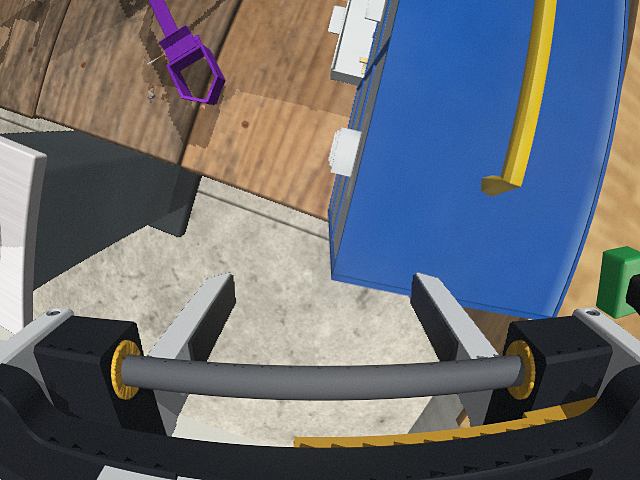

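The only other carrier-shaped object is the purple one lying at scene (400,245). The steel carrier with the grey plate is at scene (290,220), on the far (right) rail. Next I'll look at closer crops.

```bash
cat > h.py <<'E'
import numpy as np,cv2
from workcell import *
P={n:camera_params(n) for n in ("scene","side")}
def ray(n,px):
    p=P[n];d=np.array([(px[0]-p['cx'])/p['fx'],(px[1]-p['cy'])/p['fy'],1.]);d=p['rotation']@d
    return p['origin'],d/np.linalg.norm(d)
def plane(n,px,z):
    o,d=ray(n,px);return o+d*(z-o[2])/d[2]
def proj(n,X):
    p=P[n];c=p['rotation'].T@(np.asarray(X,float)-p['origin'])
    return np.array([p['fx']*c[0]/c[2]+p['cx'],p['fy']*c[1]/c[2]+p['cy']])
def tri(a,b):
    o1,d1=ray('scene',a);o2,d2=ray('side',b)
    s,t=np.linalg.lstsq(np.stack([d1,-d2],1),o2-o1,rcond=None)[0]
    q1,q2=o1+s*d1,o2+t*d2
    return (q1+q2)/2,np.linalg.norm(q1-q2)
def wproj(T,X):
    # T=(pos,rot) tool ; equidistant
    p=camera_params('wrist');M=np.eye(4);M[:3,:3]=T[1];M[:3,3]=T[0];C=M@p['T_tool_cam']
    c=C[:3,:3].T@(np.asarray(X,float)-C[:3,3]);th=np.arctan2(np.hypot(c[0],c[1]),c[2]);ph=np.arctan2(c[1],c[0])
    return np.array([p['cx']+p['fx']*th*np.cos(ph),p['cy']+p['fx']*th*np.sin(ph)])
def wray(T,px):
    p=camera_params('wrist');M=np.eye(4);M[:3,:3]=T[1];M[:3,3]=T[0];C=M@p['T_tool_cam']
    u=(px[0]-p['cx'])/p['fx'];v=(px[1]-p['cy'])/p['fx'];th=np.hypot(u,v)+1e-12
    d=np.array([np.sin(th)*u/th,np.sin(th)*v/th,np.cos(th)])
    return C[:3,3],C[:3,:3]@d
def wplane(T,px,z):
    o,d=wray(T,px);return o+d*(z-o[2])/d[2]
def crop(img,x0,y0,x1,y1,k,fn):
    cv2.imwrite(fn,cv2.resize(img[y0:y1,x0:x1],None,fx=k,fy=k,interpolation=cv2.INTER_CUBIC))
E
python3 - <<'E'
from h import *
s=cv2.imread('pics/scene0.png');d=cv2.imread('pics/side0.png')
crop(s,200,170,390,320,4,'pics/c1.png');crop(d,190,175,370,345,3.5,'pics/c2.png')
E
```

```text
(no output)
```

View pics/c1.png

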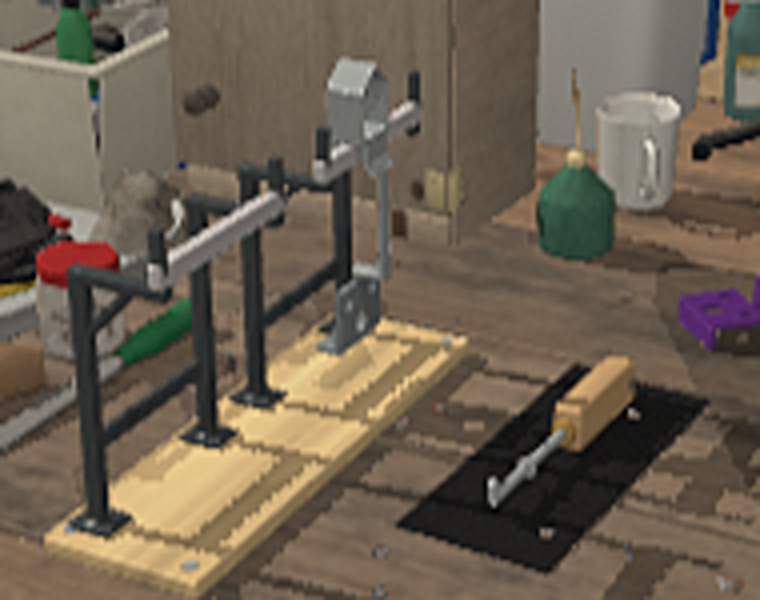

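View pics/c2.png

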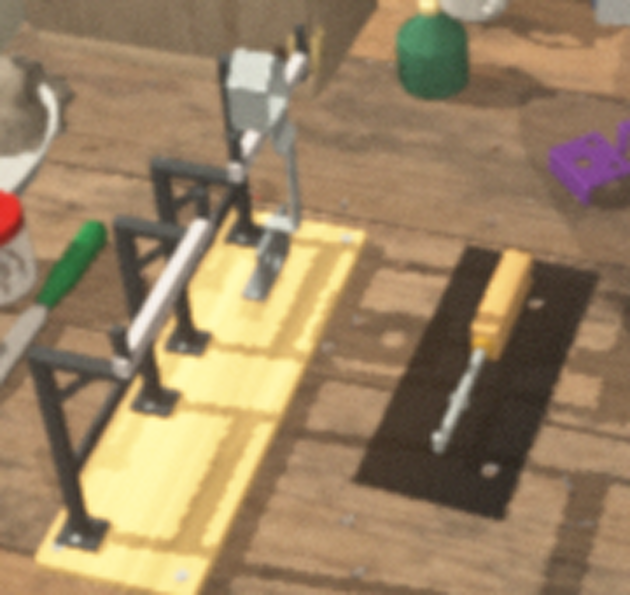

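```bash
python3 - <<'E'
from h import *
np.set_printoptions(precision=4,suppress=True)
S=lambda x,y:(200+x/4,170+y/4)
D=lambda x,y:(190+x/3.5,175+y/3.5)
for a,b in zip([(398,522),(548,570),(708,402),(575,362)],[(357,480),(502,517),(598,272),(468,245)]):
    print('mat',plane('scene',S(*a),.003),plane('side',D(*b),.003),tri(S(*a),D(*b)))
print('tip',tri(S(493,482),D(438,432)),plane('scene',S(493,482),.037),plane('side',D(438,432),.037))
for b in [(505,255),(532,255),(499,332),(475,325)]: print('handle top',plane('side',D(*b),.039))
for b in [(610,355),(634,362),(584,410),(556,402)]: print('handle top scene',plane('scene',S(*b),.039))
for n,a,b in [('b near stop top',(155,232),(120,328)),('a near stop',(322,130),(237,163)),('a far stop',(414,74),(298,30)),('rail b near end',(157,285),(120,370)),('rail b far end top',(280,198),(203,222)),('rail a near end',(318,172),(234,175)),
 ('eye gable front peak',(372,62),(278,52)),('gable back peak',(340,60),(233,52)),('plate low corner front',(336,348),(262,298)),('plate far top',(380,280),(290,222))]:
    print(n,*tri(S(*a),D(*b)))
E
```

```text
mat [0.5071 0.1525 0.003 ] [0.5025 0.1568 0.003 ] (array([0.5004, 0.1636, 0.0113]), np.float64(0.0011084378919604622))
mat [0.3888 0.1586 0.003 ] [0.3874 0.1614 0.003 ] (array([0.3865, 0.1643, 0.007 ]), np.float64(0.00033670701176625003))
mat [ 0.375  -0.1137  0.003 ] [ 0.375  -0.1143  0.003 ] (array([ 0.3752, -0.1146,  0.0026]), np.float64(0.00032570442509917175))
mat [ 0.4952 -0.1271  0.003 ] [ 0.4914 -0.1178  0.003 ] (array([ 0.4876, -0.1073,  0.0137]), np.float64(0.0016136652017143263))
tip (array([0.4484, 0.1214, 0.0354]), np.float64(0.0006660029303171232)) [0.4475 0.1241 0.037 ] [0.4477 0.1225 0.037 ]
handle top [ 0.4477 -0.0769  0.039 ]
handle top [ 0.426  -0.0828  0.039 ]
handle top [0.4297 0.0109 0.039 ]
handle top [0.4502 0.0084 0.039 ]
handle top scene [ 0.4488 -0.087   0.039 ]
handle top scene [ 0.4277 -0.0847  0.039 ]
handle top scene [0.4314 0.0038 0.039 ]
handle top scene [0.4548 0.0022 0.039 ]
b near stop top [0.6121 0.2685 0.2484] 0.002672822447296934
a near stop [0.5856 0.1173 0.2692] 0.005022398730246149
a far stop [ 0.6084 -0.0602  0.2517] 0.001226041936138578
rail b near end [0.6147 0.2701 0.2116] 0.0018288206003666796
rail b far end top [0.612  0.1299 0.2193] 0.003790357809495033
rail a near end [0.6092 0.0809 0.2219] 0.0006679859361363288
eye gable front peak [0.5963 0.0182 0.2875] 0.006101214835140883
gable back peak [0.6281 0.0167 0.2823] 0.001974266671444686
plate low corner front [0.6129 0.0536 0.0698] 0.0010249192728595212
plate far top [ 0.6061 -0.0016  0.1046] 1.5973963448979906e-05
```

```bash
cat >> h.py <<'E'
from scipy.spatial.transform import Rotation as Ro
np.set_printoptions(precision=4,suppress=True)
def go(p,yaw,pitch=0):
    """tool x horizontal at yaw, z down; pitch>0 raises tool x. prints total rotvec & shift cm in the tool axes"""
    s=get_state();R=s['eef_rot'];
    c,sn=np.cos(yaw),np.sin(yaw)
    T=np.array([[c,sn,0],[sn,-c,0],[0,0,-1.]])@Ro.from_rotvec([0,pitch,0]).as_matrix()
    rv=Ro.from_matrix(R.T@T).as_rotvec();sh=R.T@(np.asarray(p)-s['tool_pos'])*100
    print('t',s['t'],'pos',s['tool_pos'],'yaw',np.arctan2(R[1,0],R[0,0]),'tilt xz',R[2,0],R[2,1],'F',s['contact_force'],'gap',s['finger_gap'])
    print('turn',rv,'shift cm',sh)
E
python3 - <<'E'
from h import *
print(plane('scene',(344,230),0.01),plane('side',(313,200),0.005))
go([.40,0.0,.30],1.526)
E
```

```text
[ 0.5875 -0.3378  0.01  ] [ 0.5858 -0.3214  0.005 ]
t 0.15 pos [ 0.2066 -0.536   0.2046] yaw 0.36779141969205326 tilt xz 0.0002813500382665904 -0.0016969113058129884 F [0.2556 1.2288 0.1339] gap 0.09390411005563513
turn [-0.0013 -0.0012 -1.1582] shift cm [ 37.3189 -43.0737  -9.4598]
```

Emit:
servo_tool([
  [[0, 0, -0.05], [1.5, -1.7, -1.5], 1],
  [[0, 0, -0.14], [4.5, -5.2, -3], 1],
  [[0, 0, -0.23], [7.5, -8.6, -4.5], 1],
  [[0, 0, -0.32], [10.5, -12.1, -6], 1],
  [[0, 0, -0.41], [13.5, -15.6, -7.5], 1],
])

```text
t: 0.65
tool_pos: [0.2768, -0.3405, 0.2806]
eef_rot: [[0.71, 0.704, -0.0], [0.704, -0.71, 0.001], [0.0, -0.001, -1.0]]
contact_force: [0.6, -0.0, -0.2]
finger_gap: 0.094
```

```bash
python3 - <<'E'
from h import *
go([.40,0.0,.30],1.526)
E
```

```text
t 0.65 pos [ 0.2768 -0.3405  0.2806] yaw 0.7807225817426029 tilt xz 0.0004667973802832603 -0.0005245782773777333 F [ 0.6056 -0.0114 -0.168 ] gap 0.09395096372285212
turn [-0.0003 -0.0006 -0.7453] shift cm [ 32.7222 -15.5189  -1.9201]
```

Emit:
servo_tool([
  [[0, 0, -0.08], [4.4, -2.1, -0.4], 1],
  [[0, 0, -0.2], [8.8, -4.2, -0.8], 1],
  [[0, 0, -0.32], [13.2, -6.3, -1.2], 1],
  [[0, 0, -0.44], [17.6, -8.4, -1.6], 1],
  [[0, 0, -0.56], [22, -10.4, -1.9], 1],
])

```text
t: 1.15
tool_pos: [0.3605, -0.1121, 0.2997]
eef_rot: [[0.227, 0.974, 0.001], [0.974, -0.227, -0.0], [-0.0, 0.001, -1.0]]
contact_force: [1.0, -1.3, 0.5]
finger_gap: 0.0941
```

```bash
python3 - <<'E'
from h import *
go([.40,0.0,.30],1.526)
E
```

```text
t 1.15 pos [ 0.3605 -0.1121  0.2997] yaw 1.3421240806106565 tilt xz -0.0002582142178561124 0.000994791463917944 F [ 1.0148 -1.2549  0.4529] gap 0.09407041199774603
turn [ 0.001   0.0003 -0.1839] shift cm [11.8112  1.3098 -0.0311]
```

Emit:
servo_tool([
  [[0, 0, -0.05], [2.5, 0.5, 0], 1],
  [[0, 0, -0.1], [5, 1.5, 0], 1],
  [[0, 0, -0.15], [7.5, 2.5, 0], 1],
  [[0, 0, -0.18], [8.8, 4, 0], 1],
  [[0, 0, -0.184], [8.8, 4.2, 0], 1],
])

```text
t: 1.65
tool_pos: [0.4223, -0.0368, 0.2991]
eef_rot: [[0.046, 0.999, -0.001], [0.999, -0.046, 0.001], [0.0, -0.001, -1.0]]
contact_force: [-0.4, -0.8, 0.2]
finger_gap: 0.0942
```

```bash
python3 - <<'E'
from h import *
s=get_state();im=camera('wrist');cv2.imwrite('pics/w1.png',im)
np.savez('w1.npz',p=s['tool_pos'],R=s['eef_rot']);print(s['tool_pos'],s['eef_rot'],s['qpos'])
E
```

```text
[ 0.4223 -0.0368  0.2991] [[ 0.0457  0.999  -0.0005]
 [ 0.999  -0.0457  0.0005]
 [ 0.0005 -0.0006 -1.    ]] [-0.292  -0.1887  1.7487  0.0003  1.5822 -0.2463]
```

View pics/w1.png

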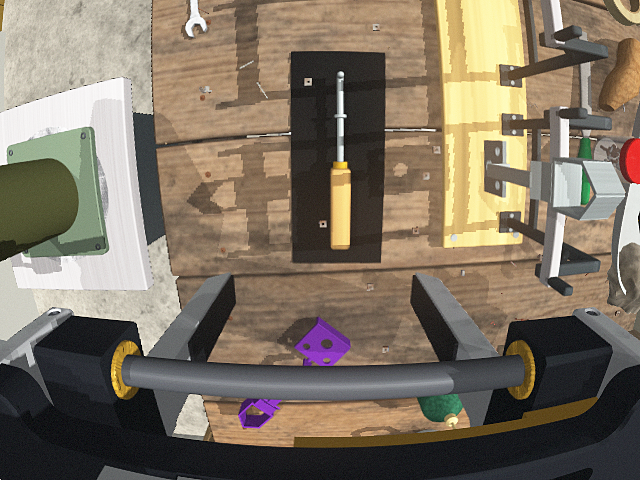

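Wrist view: the rod lies on the mat with its handle at (341,170)–(340,248) and tip at (340,74). The steel carrier is at (580,190) and the empty rail is at the top right.

```bash
python3 - <<'E'
from h import *
z=np.load('w1.npz');T=(z['p'],z['R']);im=cv2.imread('pics/w1.png')
hsv=cv2.cvtColor(im,cv2.COLOR_BGR2HSV);m=cv2.inRange(hsv,(10,80,90),(28,255,255));m2=np.zeros_like(m);m2[155:260,315:365]=m[155:260,315:365]
c=max(cv2.findContours(m2,0,1)[0],key=cv2.contourArea);print(cv2.boundingRect(c))
box=cv2.boxPoints(cv2.minAreaRect(c));print(box)
for b in box: print('h',wplane(T,b,.039))
for r in (175,190,210,230,245):
    xs=np.where(m2[r])[0];print(r,xs.min(),xs.max(),wplane(T,((xs.min()+xs.max())/2,r),.039)[:2],wplane(T,(xs.max(),r),.039)[:2]-wplane(T,(xs.min(),r),.039)[:2])
print('tip',wplane(T,(340,74),.037),'collar',wplane(T,(341,116),.024),'front',wplane(T,(341,163),.03))
for q in [(291,52),(384,53),(382,262),(293,262)]: print('mat',wplane(T,q,.003))
crop(im,430,0,640,300,2.6,'pics/w1c.png')
E
```

```text
(330, 161, 21, 89)
[[330. 161.]
 [350. 161.]
 [350. 249.]
 [330. 249.]]
h [0.4343 0.0134 0.039 ]
h [0.4578 0.0125 0.039 ]
h [ 0.4544 -0.0956  0.039 ]
h [ 0.4297 -0.0944  0.039 ]
175 330 350 [ 0.4454 -0.0037] [ 0.0237 -0.001 ]
190 330 350 [ 0.4447 -0.0217] [ 0.0238 -0.001 ]
210 330 350 [ 0.4438 -0.046 ] [ 0.0241 -0.0011]
230 330 349 [ 0.4423 -0.0708] [ 0.0232 -0.001 ]
245 331 349 [ 0.4422 -0.0898] [ 0.0222 -0.001 ]
tip [0.4507 0.117  0.037 ] collar [0.4502 0.0671 0.024 ] front [0.4475 0.0099 0.03  ]
mat [0.3921 0.1558 0.003 ]
mat [0.5101 0.1506 0.003 ]
mat [ 0.5    -0.1271  0.003 ]
mat [ 0.3791 -0.1214  0.003 ]
```

View pics/w1c.png

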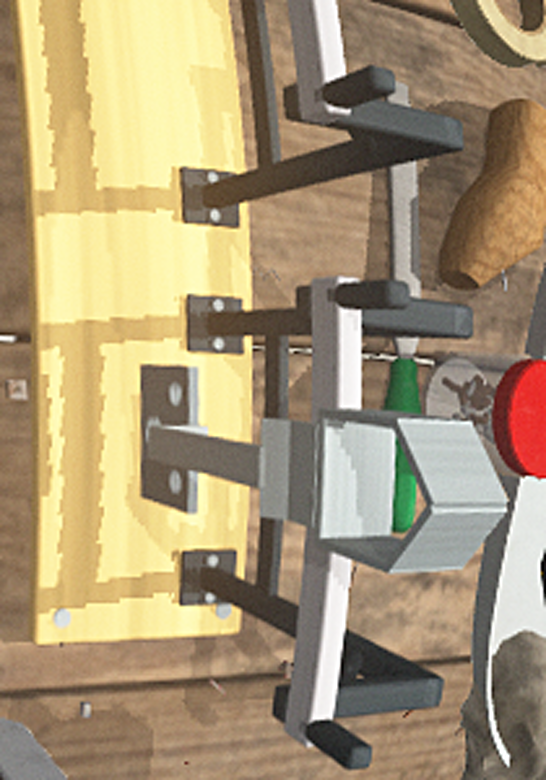

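```bash
python3 - <<'E'
from h import *
go([.4433,-0.022,.007],1.523)
E
```

```text
t 1.7 pos [ 0.4218 -0.0376  0.299 ] yaw 1.5236599444638215 tilt xz -4.78247647155791e-05 -0.001164647717335991 F [0.023  0.6051 0.3433] gap 0.0940432805394876
turn [-0.0012  0.      0.0007] shift cm [ 1.6634  2.111  29.1985]
```

Emit:
servo_tool([
  [[0, 0, 0], [0.5, 0.7, 4], 1],
  [[0, 0, 0], [1.1, 1.4, 9], 1],
  [[0, 0, 0], [1.6, 2.1, 14], 1],
  [[0, 0, 0], [1.65, 2.1, 19], 1],
  [[0, 0, 0], [1.65, 2.1, 22], 1],
])

```text
t: 2.2
tool_pos: [0.4401, -0.0227, 0.0759]
eef_rot: [[0.05, 0.999, -0.006], [0.999, -0.05, 0.001], [0.001, -0.006, -1.0]]
contact_force: [-0.9, 0.1, 0.3]
finger_gap: 0.0941
```

```bash
python3 - <<'E'
from h import *
s=get_state();im=camera('wrist');cv2.imwrite('pics/w2.png',im);go([.4433,-0.022,.007],1.523)
E
```

```text
t 2.25 pos [ 0.4364 -0.022   0.072 ] yaw 1.5200742672097367 tilt xz 0.0022217081866500003 -0.01369593116885134 F [-2.6105  0.199  -3.0751] gap 0.09452408099481968
turn [-0.0137 -0.0022 -0.0029] shift cm [0.0191 0.7748 6.4892]
```

View pics/w2.png

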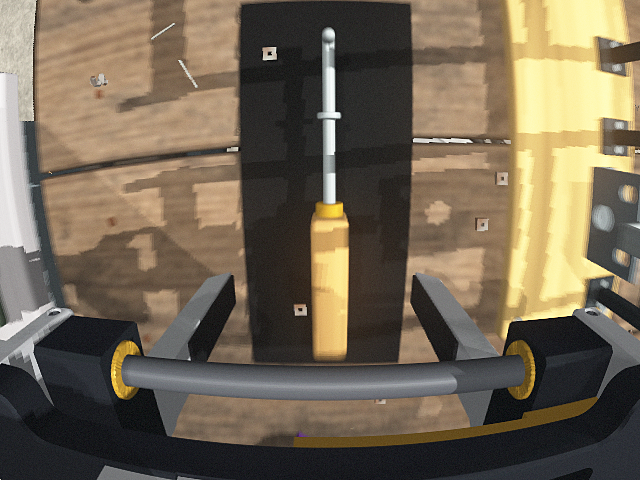

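```bash
python3 - <<'E'
from h import *
im=camera('scene');cv2.imwrite('pics/s2.png',im);go([.4433,-0.022,.007],1.523);s=get_state();print(s['qpos'],s['qvel'],s['joint_torque'],s['ft_torque'])
im=camera('side');cv2.imwrite('pics/d2.png',im);go([.4433,-0.022,.007],1.523)
E
```

```text
t 2.3 pos [ 0.4376 -0.0222  0.0748] yaw 1.5201463309714915 tilt xz 0.0020053111786389683 -0.012135576799248688 F [-0.7127  0.6985 -0.0155] gap 0.09392673337776665
turn [-0.0121 -0.002  -0.0028] shift cm [0.0345 0.6469 6.7716]
[-0.2483  0.0845  1.9796 -0.0005  1.0897 -0.1975] [ 0.0043 -0.0647 -0.0899  0.0011  0.0461  0.0023] [ -0.2064 -26.4934 -23.9761   0.0542  -0.44     0.0058] [-0.0578 -0.0916  0.0213]
t 2.35 pos [ 0.4406 -0.0228  0.0777] yaw 1.5203041789315526 tilt xz 0.0009391370557314629 -0.0060213211490212585 F [0.2796 0.0511 0.1569] gap 0.09375910838206968
turn [-0.006  -0.0009 -0.0027] shift cm [0.0851 0.3062 7.0694]
```

View pics/s2.png

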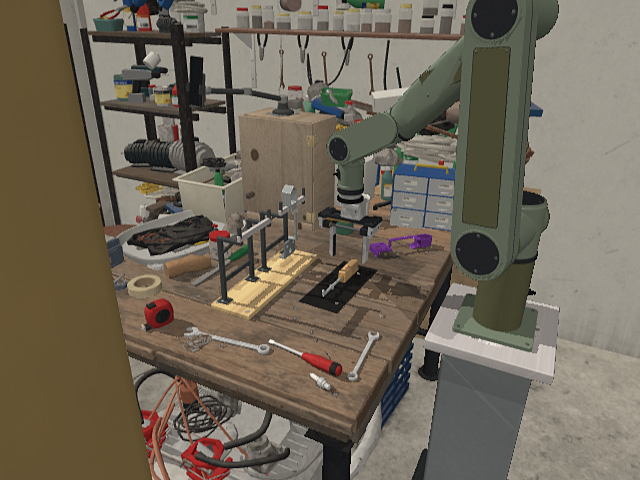

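View pics/d2.png

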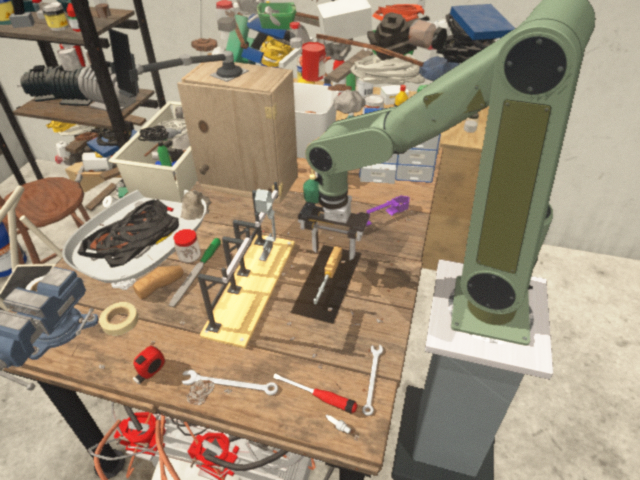

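The force was only a stopping transient. I'll descend more slowly.

Emit:
servo_tool([
  [[0, 0, 0], [0, 0.1, 1.5], 1],
  [[0, 0, 0], [0, 0.1, 3], 1],
  [[0, 0, 0], [0, 0.1, 4.5], 1],
  [[0, 0, 0], [0, 0.1, 6], 1],
  [[0, 0, 0], [0, 0.1, 6.8], 1],
])

```text
t: 2.85
tool_pos: [0.4462, -0.0236, 0.0131]
eef_rot: [[0.05, 0.999, 0.004], [0.999, -0.05, -0.001], [-0.001, 0.004, -1.0]]
contact_force: [-0.0, 0.0, -0.0]
finger_gap: 0.094
```

```bash
python3 - <<'E'
from h import *
go([.4433,-0.022,.007],1.523)
E
```

```text
t 2.85 pos [ 0.4462 -0.0236  0.0131] yaw 1.5209368137514288 tilt xz -0.000830102718269848 0.0036068478925188685 F [-0.0492  0.0178 -0.0351] gap 0.09401902815289083
turn [ 0.0036  0.0008 -0.0021] shift cm [ 0.1483 -0.3016  0.6138]
```

Emit:
servo_tool([
  [[0, 0, 0], [0.1, -0.1, 0.2], 1],
  [[0, 0, 0], [0.1, -0.1, 0.3], 0.6],
  [[0, 0, 0], [0.1, -0.1, 0.3], 0.1],
  [[0, 0, 0], [0.1, -0.1, 0.3], 0],
  [[0, 0, 0], [0.1, -0.1, 0.3], 0],
])

```text
t: 3.35
tool_pos: [0.4439, -0.0217, 0.009]
eef_rot: [[0.049, 0.999, 0.001], [0.999, -0.049, -0.0], [-0.0, 0.001, -1.0]]
contact_force: [-0.3, 0.0, -0.1]
finger_gap: 0.0656
```

Emit:
servo_tool([
  [[0, 0, 0], [0, 0, 0], 0],
  [[0, 0, 0], [0, 0, 0], 0],
  [[0, 0, 0], [0, 0, 0], 0],
  [[0, 0, 0], [0, 0, 0], 0],
  [[0, 0, 0], [0, 0, 0], 0],
])

```text
t: 3.85
tool_pos: [0.4434, -0.0216, 0.0084]
eef_rot: [[0.049, 0.999, -0.0], [0.999, -0.049, 0.0], [0.0, -0.0, -1.0]]
contact_force: [0.3, -0.1, -0.2]
finger_gap: 0.0253
```

```bash
python3 - <<'E'
from h import *
im=camera('wrist');cv2.imwrite('pics/w3.png',im);go([.38,-0.02,.30],1.523)
E
```

```text
t 3.9 pos [ 0.4434 -0.0216  0.0084] yaw 1.5217867727189565 tilt xz 1.0928522091755953e-05 9.028119269757834e-05 F [ 0.7564  0.4711 -1.1331] gap 0.023790291182749196
turn [ 0.0001 -0.     -0.0012] shift cm [ -0.1511  -6.342  -29.1581]
```

View pics/w3.png

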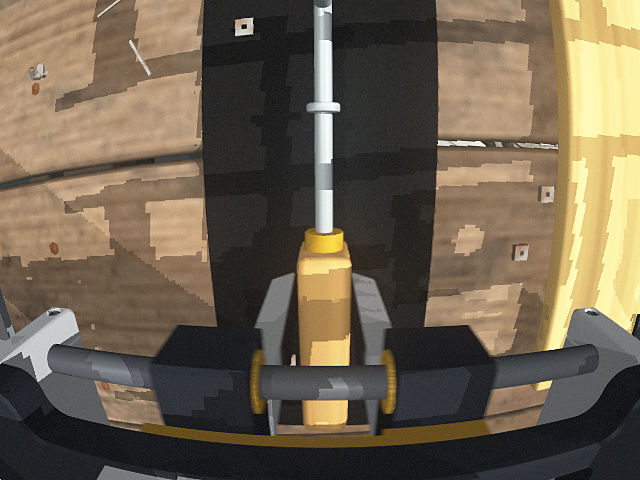

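Emit:
servo_tool([
  [[0, 0, 0], [0, 0, -1], 0],
  [[0, 0, 0], [0, 0, -3], 0],
  [[0, 0, 0], [0, -1, -6], 0],
  [[0, 0, 0.05], [0, -2.5, -9], 0],
  [[0, 0, 0.12], [0, -4, -12], 0],
])

```text
t: 4.4
tool_pos: [0.4026, -0.0195, 0.1299]
eef_rot: [[0.171, 0.985, -0.0], [0.985, -0.171, 0.0], [0.0, -0.0, -1.0]]
contact_force: [0.6, 0.4, -1.3]
finger_gap: 0.0239
```

```bash
python3 - <<'E'
from h import *
go([.37,0.0,.27],0.0)
E
```

```text
t 4.4 pos [ 0.4026 -0.0195  0.1299] yaw 1.3993399942405842 tilt xz 3.955207244943076e-05 -0.0003626990977942689 F [ 0.6475  0.4374 -1.2558] gap 0.023938308107136815
turn [-0.0003  0.0002  1.3993] shift cm [  1.3659  -3.5542 -14.0126]
```

Emit:
servo_tool([
  [[0, 0, 0.12], [0.3, -0.7, -2], 0],
  [[0, 0, 0.26], [0.6, -1.4, -5], 0],
  [[0, 0, 0.4], [0.9, -2.1, -8], 0],
  [[0, 0, 0.54], [1.2, -2.8, -11], 0],
  [[0, 0, 0.68], [1.3, -3.5, -13], 0],
])

```text
t: 4.9
tool_pos: [0.3713, -0.0007, 0.2612]
eef_rot: [[0.754, 0.657, 0.003], [0.657, -0.754, -0.001], [0.002, 0.003, -1.0]]
contact_force: [0.2, -0.1, -0.9]
finger_gap: 0.0239
```

Emit:
servo_tool([
  [[0, 0, 0.14], [0, 0, -0.5], 0],
  [[0, 0, 0.28], [0, 0, -1], 0],
  [[0, 0, 0.42], [0, 0, -1], 0],
  [[0, 0, 0.56], [0, 0, -1], 0],
  [[0, 0, 0.67], [0, 0, -1], 0],
])

```text
t: 5.4
tool_pos: [0.3707, -0.0008, 0.2688]
eef_rot: [[0.999, 0.047, 0.0], [0.047, -0.999, -0.0], [0.0, 0.0, -1.0]]
contact_force: [-0.5, 0.1, -0.3]
finger_gap: 0.0238
```

```bash
python3 - <<'E'
from h import *
s=get_state();im=camera('wrist');cv2.imwrite('pics/w4.png',im);np.savez('w4.npz',p=s['tool_pos'],R=s['eef_rot'])
go([.37,0.0,.27],0.0);print(s['qpos'])
E
```

```text
t 5.45 pos [ 0.3707 -0.0008  0.2688] yaw 0.04442952825187222 tilt xz 8.714106910136657e-05 4.656661310826807e-05 F [ 0.3734 -0.4276 -1.2337] gap 0.023758166089325065
turn [ 0.     -0.0001  0.0444] shift cm [-0.0632 -0.086  -0.1226]
[-0.2369 -0.3053  1.9    -0.      1.5468  1.2871]
```

View pics/w4.png

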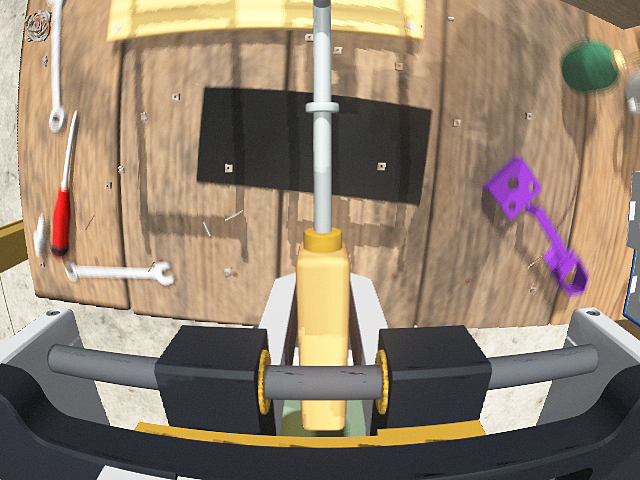

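```bash
python3 - <<'E'
from h import *
im=cv2.imread('pics/w1.png')
crop(im,530,90,630,300,2.8*1.0,'pics/x1.png')
a=cv2.resize(im[95:295,535:625],None,fx=3,fy=3,interpolation=cv2.INTER_CUBIC)
b=cv2.resize(im[0:80,520:630],None,fx=4,fy=4,interpolation=cv2.INTER_CUBIC)
H=max(a.shape[0],b.shape[0]);o=np.zeros((H,a.shape[1]+b.shape[1]+10,3),np.uint8);o[:a.shape[0],:a.shape[1]]=a;o[:b.shape[0],a.shape[1]+10:]=b
print(o.shape);cv2.imwrite('pics/x1.png',o)
s=camera('scene');cv2.imwrite('pics/s4.png',s);crop(s,205,180,315,290,5.4,'pics/x2.png')
d=camera('side');cv2.imwrite('pics/d4.png',d);crop(d,190,175,300,335,3.7,'pics/x3.png')
E
```

```text
(600, 720, 3)
```

View pics/x1.png

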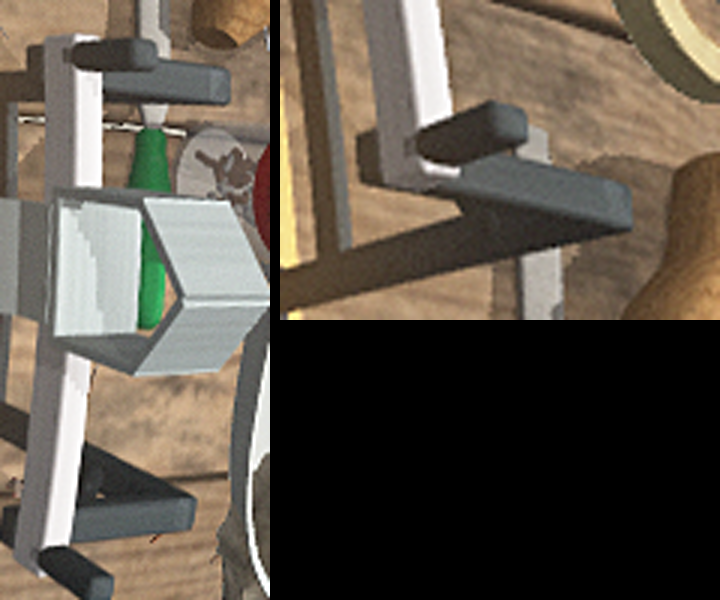

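View pics/x2.png

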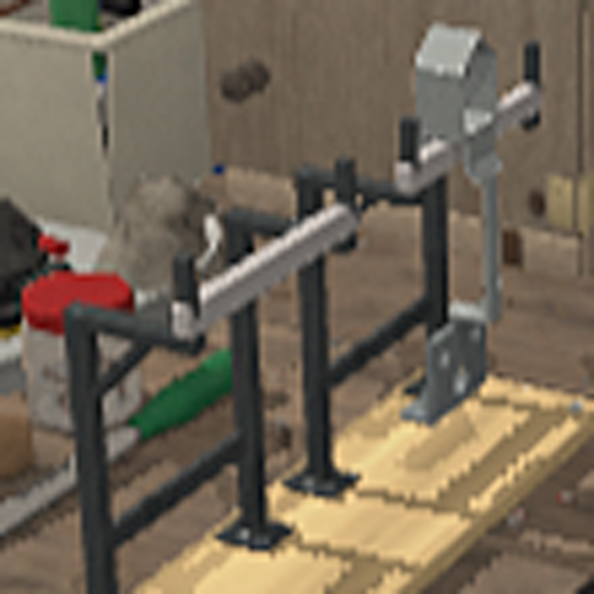

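View pics/x3.png

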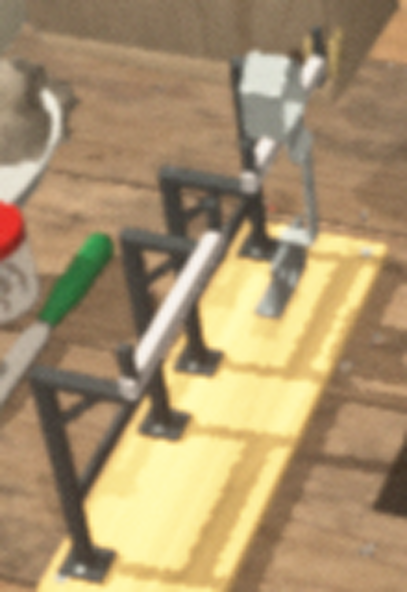

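```bash
python3 - <<'E'
from h import *
z=np.load('w1.npz');T=(z['p'],z['R'])
A=lambda x,y:(535+x/3,95+y/3)
B=lambda x,y:(520+(x-280)/4,y/4)
for q in [(75,37),(72,150),(62,362),(42,545)]: print('a front top',wplane(T,A(*q),.225))
for q in [(100,100),(85,385)]: print('a back top',wplane(T,A(*q),.225))
for q in [(402,2),(413,90),(420,165)]: print('b front top',wplane(T,B(*q),.225))
for q in [(445,60)]: print('b back top',wplane(T,B(*q),.225))
print('peak f',wplane(T,A(185,300),.281),'b',wplane(T,A(268,297),.281))
print('eaves f',wplane(T,A(143,195),.265),wplane(T,A(136,374),.265))
X2=lambda x,y:(205+x/5.4,180+y/5.4);X3=lambda x,y:(190+x/3.7,175+y/3.7)
for n,q in [('b near front top',(188,306)),('b far front top',(353,213)),('a near front',(410,170)),('a far front',(540,92))]: print('scene',n,plane('scene',X2(*q),.225))
for n,q in [('b near front top',(135,385)),('b far front top',(218,240)),('a near front',(257,178)),('a far front',(322,62))]: print('side',n,plane('side',X3(*q),.225))
for n,a,b in [('peak f',(487,32),(293,60)),('peak b',(437,28),(250,58)),('plate low corner',(428,420),(276,315))]: print(n,*tri(X2(*a),X3(*b)))
E
```

```text
a front top [0.6126 0.0688 0.225 ]
a front top [0.6113 0.0389 0.225 ]
a front top [ 0.6116 -0.0177  0.225 ]
a front top [ 0.6122 -0.07    0.225 ]
a back top [0.621  0.0527 0.225 ]
a back top [ 0.6206 -0.0243  0.225 ]
b front top [0.6123 0.1579 0.225 ]
b front top [0.6121 0.1385 0.225 ]
b front top [0.6117 0.1225 0.225 ]
b back top [0.6216 0.1469 0.225 ]
peak f [0.6057 0.0083 0.281 ] b [0.6343 0.0093 0.281 ]
eaves f [0.6042 0.03   0.265 ] [ 0.6059 -0.0119  0.265 ]
scene b near front top [0.6114 0.2695 0.225 ]
scene b far front top [0.6029 0.1389 0.225 ]
scene a near front [0.6074 0.0753 0.225 ]
scene a far front [ 0.6032 -0.0614  0.225 ]
side b near front top [0.6057 0.2757 0.225 ]
side b far front top [0.6062 0.1413 0.225 ]
side a near front [0.6041 0.0759 0.225 ]
side a far front [ 0.6055 -0.0597  0.225 ]
peak f [0.5934 0.0182 0.2857] 0.001479176159352822
peak b [0.6234 0.0204 0.2835] 0.002885769133385228
plate low corner [0.616  0.0477 0.0637] 0.00016503461920842595
```

```bash
python3 - <<'E'
from h import *
g=get_state();p,R=g['tool_pos'],g['eef_rot']
tp=p+R@np.array([.142,0,-.0126-.016])
print(tp,proj('scene',tp),proj('side',tp))
s=cv2.imread('pics/s4.png');d=cv2.imread('pics/d4.png')
u=proj('scene',tp).astype(int);v=proj('side',tp).astype(int);print(u,v)
a=cv2.resize(s[u[1]-45:u[1]+45,u[0]-55:u[0]+65],None,fx=5,fy=5,interpolation=cv2.INTER_CUBIC)
b=cv2.resize(d[v[1]-45:v[1]+45,v[0]-55:v[0]+65],None,fx=5,fy=5,interpolation=cv2.INTER_CUBIC)
cv2.imwrite('pics/t1.png',a);cv2.imwrite('pics/t2.png',b)
E
```

```text
[0.5126 0.0068 0.2973] [322.1897 185.3454] [301.2728 189.7102]
[322 185] [301 189]
```

View pics/t1.png

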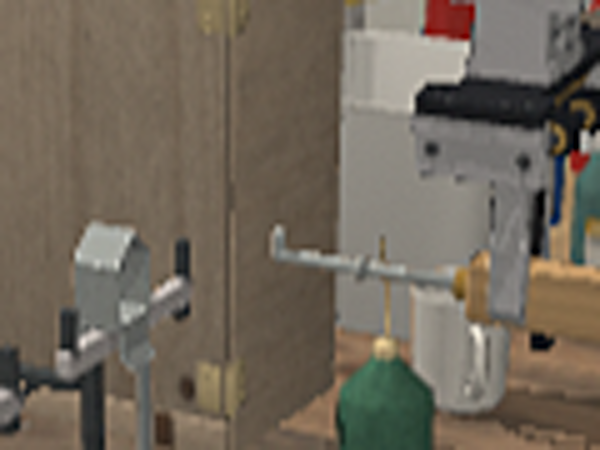

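View pics/t2.png

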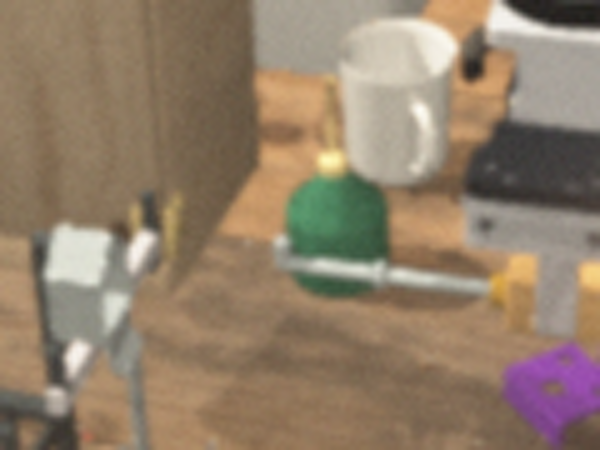

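```bash
python3 - <<'E'
from h import *
go([.425,0.018,.2365],0.0)
E
```

```text
t 5.55 pos [ 0.3708 -0.0009  0.2687] yaw 0.054087113795790336 tilt xz 0.0001659672449756414 6.892867398653694e-05 F [-0.7157  0.0773 -1.1359] gap 0.02401900416274031
turn [ 0.0001 -0.0002  0.0541] shift cm [ 5.5135 -1.5902  3.2199]
```

Emit:
servo_tool([
  [[0, 0, 0.015], [1, -0.4, 0.8], 0],
  [[0, 0, 0.03], [2.5, -0.8, 1.6], 0],
  [[0, 0, 0.045], [4, -1.2, 2.4], 0],
  [[0, 0, 0.054], [5.2, -1.6, 3.2], 0],
  [[0, 0, 0.054], [5.5, -1.6, 3.2], 0],
])

```text
t: 6.05
tool_pos: [0.4249, 0.0184, 0.2353]
eef_rot: [[1.0, 0.001, -0.003], [0.001, -1.0, 0.001], [-0.003, -0.001, -1.0]]
contact_force: [0.4, -0.6, -1.1]
finger_gap: 0.0237
```

```bash
cat > look.py <<'E'
import sys
from h import *
tag=sys.argv[1]
g=get_state();s=camera('scene');d=camera('side')
def up(im,c,w,h,k): 
    x,y=int(c[0]),int(c[1]);return cv2.resize(im[y-h:y+h,x-w:x+w],None,fx=k,fy=k,interpolation=cv2.INTER_CUBIC),(x-w,y-h)
p,R=g['tool_pos'],g['eef_rot'];tp=p+R@np.array([.142,0,-.0126])
w,h,k=(50,56,5) if len(sys.argv)<3 else (66,75,4)
a,oa=up(s,proj('scene',tp),w,h,k);b,ob=up(d,proj('side',tp),w-10,h,k)
cv2.imwrite(f'pics/{tag}.png',np.hstack([a[:a.shape[0]],b[:a.shape[0]]])[:,:800])
print('scene off',oa,'side off',ob,'side pane x0',a.shape[1],'k',k,'tip pred',tp)
go([.425,0.018,.2365],0.0)
E
python3 look.py v1
```

```text
scene off (253, 144) side off (240, 148) side pane x0 500 k 5 tip pred [0.5669 0.0185 0.2476]
t 6.15 pos [0.4251 0.0179 0.2364] yaw -0.0003979501219556479 tilt xz -0.0009684346479183785 3.874875777420625e-05 F [ 0.4985 -0.1851 -1.2574] gap 0.023753812339890178
turn [ 0.      0.001  -0.0004] shift cm [-0.0054 -0.0105 -0.0056]
```

View pics/v1.png

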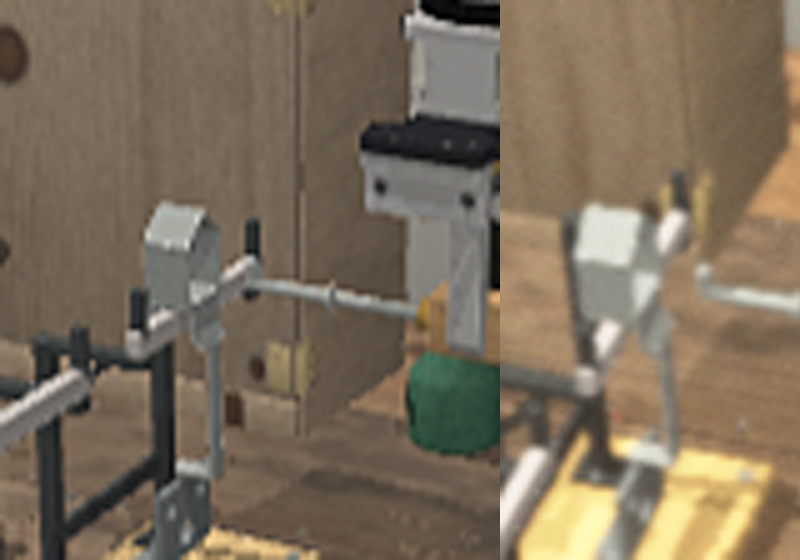

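```bash
python3 - <<'E'
from h import *
S=lambda x,y:(253+x/5,144+y/5);D=lambda x,y:(240+(x-500)/5,148+y/5)
for z in(.279,.282): print('peak f',plane('scene',S(208,209),z),plane('side',D(638,210),z),'b',plane('scene',S(165,203),z),plane('side',D(588,206),z))
print(tri(S(208,209),D(638,210)),tri(S(165,203),D(588,206)))
t=[.5669,.0185,.249];print('tip top pred',(proj('scene',np.add(t,[0,0,.016]))-[253,144])*5,(proj('side',np.add(t,[0,0,.016]))-[240,148])*5+[500,0])
for X in [(.595,.018,.249),(.595,.036,.263),(.595,0,.263),(.595,.018,.279),(.595,.018,.229)]:
    print((proj('scene',X)-[253,144])*5,(proj('side',X)-[240,148])*5+[500,0])
E
```

```text
peak f [0.6047 0.     0.279 ] [0.6033 0.0067 0.279 ] b [0.6319 0.0026 0.279 ] [0.6292 0.0101 0.279 ]
peak f [0.6003 0.0077 0.282 ] [0.6016 0.0104 0.282 ] b [0.6274 0.0103 0.282 ] [0.6275 0.0138 0.282 ]
(array([0.6007, 0.0096, 0.2822]), np.float64(0.002481172125031803)) (array([0.6261, 0.0145, 0.2832]), np.float64(0.002009659827018641))
tip top pred [250.4701 251.8932] [699.5205 256.8627]
[207.9865 269.966 ] [650.2447 272.3551]
[192.3233 256.4055] [635.7031 271.7312]
[222.8642 237.815 ] [660.1763 230.0188]
[207.4887 220.5376] [645.5322 225.4693]
[208.3133 302.4216] [653.3038 302.7903]
```

Emit:
servo_tool([
  [[0, 0, 0], [0, 0.3, 0], 0],
  [[0, 0, 0], [0.5, 0.6, 0], 0],
  [[0, 0, 0], [1, 0.6, 0], 0],
  [[0, 0, 0], [1.5, 0.6, 0], 0],
  [[0, 0, 0], [1.5, 0.6, 0], 0],
])

```text
t: 6.65
tool_pos: [0.4409, 0.0117, 0.2366]
eef_rot: [[1.0, -0.002, 0.0], [-0.002, -1.0, -0.0], [0.0, 0.0, -1.0]]
contact_force: [0.4, 0.2, -2.3]
finger_gap: 0.0238
```

```bash
python3 look.py v2; python3 - <<'E'
from h import *
a=cv2.imread('pics/v2.png')
print(a.shape)
c=np.hstack([cv2.resize(a[150:350,130:330],None,fx=2,fy=2),cv2.resize(a[150:350,550:750],None,fx=2,fy=2)]);cv2.imwrite('pics/v2c.png',c)
E
```

```text
scene off (249, 141) side off (235, 145) side pane x0 500 k 5 tip pred [0.5829 0.0113 0.2493]
t 6.75 pos [0.4402 0.0119 0.2364] yaw -0.002127801449517418 tilt xz -0.0004041110408292677 -7.522777486788572e-05 F [-0.2236  0.2211 -1.4253] gap 0.023645224296485336
turn [-0.0001  0.0004 -0.0021] shift cm [-1.5261 -0.6107 -0.0106]
(560, 800, 3)
```

View pics/v2c.png

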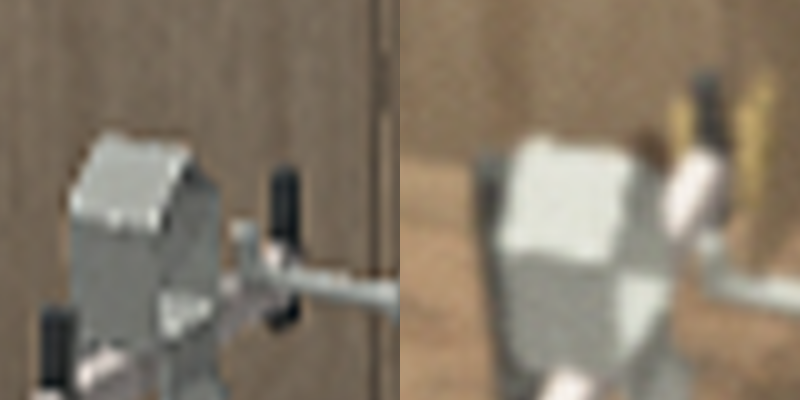

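```bash
python3 - <<'E'
from h import *
f=lambda n,X:((proj(n,X)-([249,141] if n=='scene' else [235,145]))*5-([130,150] if n=='scene' else [50,150]))*2+([0,0] if n=='scene' else [400,0])
t=np.array([.5829,.0113,.2493+.016])
print('tip top',f('scene',t),f('side',t))
for x in (.595,.6,.605):
  for y in (.008,.012,.016,.02):
    e=np.array([x,y,.282]);w=f('scene',e),f('side',e);
    print(x,y,'peak',*w)
print(f('scene',t+[.02,0,0]),f('scene',t+[0,.01,0]),f('side',t+[.02,0,0]),f('side',t+[0,.01,0]),f('side',t+[0,0,.01]))
E
```

```text
tip top [243.6637 216.309 ] [699.0907 216.1218]
0.595 0.008 peak [211.8442 151.1336] [653.7957 148.4586]
0.595 0.012 peak [205.0812 155.1019] [648.3381 157.6014]
0.595 0.016 peak [198.2863 159.089 ] [642.8556 166.786 ]
0.595 0.02 peak [191.4592 163.095 ] [637.348  176.0126]
0.6 0.008 peak [196.6156 148.4397] [635.2929 145.4232]
0.6 0.012 peak [189.8264 152.396 ] [629.798  154.5509]
0.6 0.016 peak [183.0052 156.371 ] [624.2781 163.7204]
0.6 0.02 peak [176.1517 160.3648] [618.7329 172.9318]
0.605 0.008 peak [181.4303 145.7534] [616.8228 142.3931]
0.605 0.012 peak [174.6151 149.6978] [611.2908 151.5059]
0.605 0.016 peak [167.7677 153.6608] [605.7335 160.6603]
0.605 0.02 peak [160.8881 157.6425] [600.1508 169.8565]
[182.8099 205.2069] [226.8794 226.6535] [625.4796 203.8341] [685.7257 239.3283] [696.222  184.6636]
```

Emit:
servo_tool([
  [[0, 0, 0], [0.5, 0.15, 0], 0],
  [[0, 0, 0], [1, 0.25, 0], 0],
  [[0, 0, 0], [1.5, 0.25, 0], 0],
  [[0, 0, 0], [2, 0.25, 0], 0],
  [[0, 0, 0], [2.5, 0.25, 0], 0],
])

```text
t: 7.25
tool_pos: [0.4657, 0.0093, 0.2364]
eef_rot: [[1.0, -0.002, -0.0], [-0.002, -1.0, 0.0], [-0.0, -0.0, -1.0]]
contact_force: [0.1, 0.4, -0.4]
finger_gap: 0.0241
```

```bash
cat > look2.py <<'E'
import sys
from h import *
tag=sys.argv[1];c=[float(v) for v in sys.argv[2:5]] if len(sys.argv)>4 else [.605,.01,.25]
w=int(sys.argv[5]) if len(sys.argv)>5 else 22
o=[]
for n in('scene','side'):
    im=camera(n);u=proj(n,c).astype(int);o.append(cv2.resize(im[u[1]-w:u[1]+w,u[0]-w:u[0]+w],(400,400),interpolation=cv2.INTER_CUBIC));print(n,'off',u-w,'k',400/(2*w))
cv2.imwrite(f'pics/{tag}.png',np.hstack(o))
go([.498,0.01,.2365],0.0);g=get_state();print(g['ft_torque'])
E
python3 look2.py v3
```

```text
scene off [270 174] k 9.090909090909092
side off [245 177] k 9.090909090909092
t 7.35 pos [0.4659 0.0093 0.2364] yaw -0.002074467431498466 tilt xz 6.635820399084259e-05 -1.5040297178146374e-05 F [-0.4072  0.323  -0.628 ] gap 0.02394974156782589
turn [-0.     -0.0001 -0.0021] shift cm [ 3.2132 -0.0795 -0.0088]
[ 0.0378  0.0047 -0.0092]
```

View pics/v3.png

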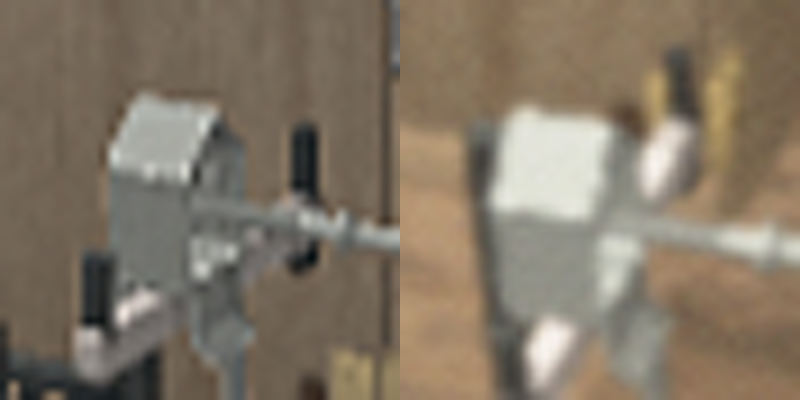

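Emit:
servo_tool([
  [[0, 0, 0], [0.6, 0, 0], 0],
  [[0, 0, 0], [1.2, 0, 0], 0],
  [[0, 0, 0], [1.8, 0, 0], 0],
  [[0, 0, 0], [2.4, 0, 0], 0],
  [[0, 0, 0], [3, 0, 0], 0],
])

```text
t: 7.85
tool_pos: [0.4958, 0.0092, 0.2364]
eef_rot: [[1.0, -0.002, -0.0], [-0.002, -1.0, 0.0], [-0.0, -0.0, -1.0]]
contact_force: [0.1, -0.1, -1.4]
finger_gap: 0.024
```

```bash
python3 look2.py v4
```

```text
scene off [270 174] k 9.090909090909092
side off [245 177] k 9.090909090909092
t 7.95 pos [0.496  0.0092 0.2364] yaw -0.002166028383933046 tilt xz 0.000189361964569658 1.6559958535989367e-05 F [-0.138  -0.1289 -1.003 ] gap 0.0238771096626665
turn [ 0.     -0.0002 -0.0022] shift cm [ 0.2022 -0.0835 -0.0074]
[ 0.0228 -0.0225  0.0517]
```

View pics/v4.png

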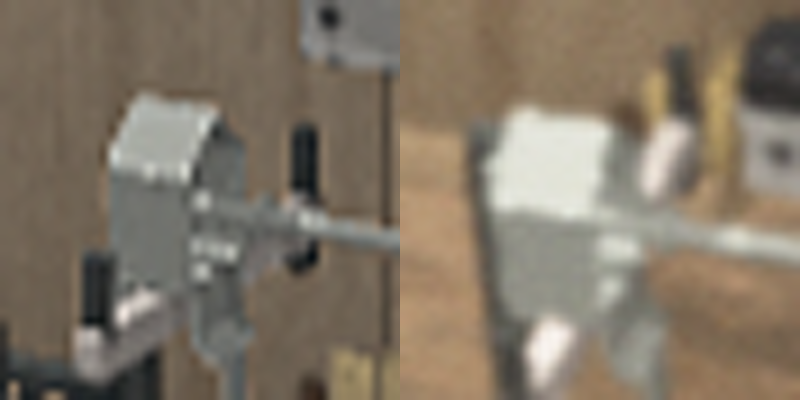

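Emit:
servo_tool([
  [[0, 0, 0], [0.3, 0, 0], 0],
  [[0, 0, 0], [0.6, 0, 0], 0],
  [[0, 0, 0], [0.6, 0, 0], 0],
  [[0, 0, 0], [0.6, 0, 0], 0],
  [[0, 0, 0], [0.6, 0, 0], 0],
])

```text
t: 8.45
tool_pos: [0.5011, 0.0092, 0.2365]
eef_rot: [[1.0, -0.002, -0.0], [-0.002, -1.0, -0.0], [-0.0, 0.0, -1.0]]
contact_force: [0.5, 0.1, -0.7]
finger_gap: 0.0239
```

```bash
python3 look2.py v5 .6 .01 .25 16
```

```text
scene off [278 180] k 12.5
side off [253 184] k 12.5
t 8.55 pos [0.5011 0.0092 0.2365] yaw -0.0021972433489040972 tilt xz 1.7382242467786108e-05 -1.2507874790042536e-05 F [-0.7042  0.0138 -0.0988] gap 0.02395865014993031
turn [-0.     -0.     -0.0022] shift cm [-0.3111 -0.0753 -0.0017]
[ 0.0836 -0.0039 -0.0344]
```

View pics/v5.png

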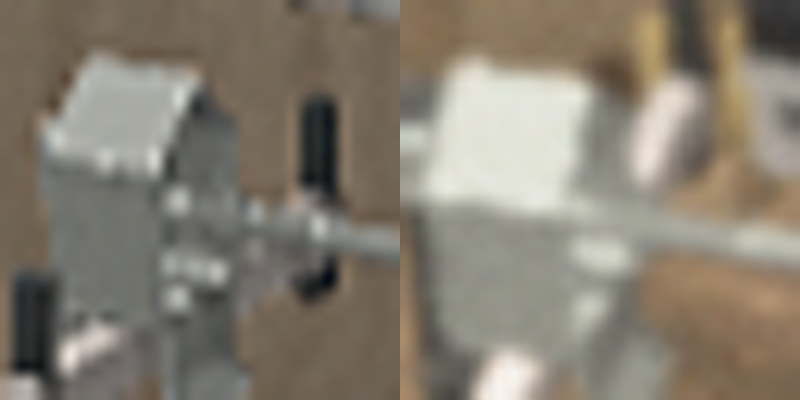

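```bash
python3 - <<'E'
from h import *
f=lambda n,X:(proj(n,X)-([278,180] if n=='scene' else [253,184]))*12.5+([0,0] if n=='scene' else [400,0])
b=np.array([.5011-.022,.0092,.2491])
for n,o in [('tiptop',[.164,0,.016]),('tipaxis',[.164,0,0]),('collar',[.114,0,0]),('collar top',[.114,0,.0075])]: print(n,f('scene',b+o),f('side',b+o))
E
```

```text
tiptop [ 45.2872 114.7959] [402.714  106.5898]
tipaxis [ 46.7054 179.4229] [410.5818 168.3424]
collar [233.1271 214.3046] [636.4731 206.5259]
collar top [232.8778 183.7394] [633.6695 177.609 ]
```

Emit:
servo_tool([
  [[0, 0, 0], [0.3, 0, 0], 0],
  [[0, 0, 0], [0.3, 0, -0.5], 0],
  [[0, 0, 0], [0.3, 0, -1], 0],
  [[0, 0, 0], [0.3, 0, -1.4], 0],
  [[0, 0, 0], [0.3, 0, -1.8], 0],
])

```text
t: 9.05
tool_pos: [0.5044, 0.0092, 0.2551]
eef_rot: [[1.0, -0.002, 0.001], [-0.002, -1.0, -0.0], [0.001, 0.0, -1.0]]
contact_force: [0.7, 0.2, -1.2]
finger_gap: 0.0234
```

Emit:
servo_tool([
  [[0, 0, 0], [0, 0, -0.2], 0],
  [[0, 0, 0], [0, 0, -0.4], 0],
  [[0, 0, 0], [0, 0, -0.6], 0],
  [[0, 0, 0], [0, 0, -0.8], 0],
  [[0, 0, 0], [0, 0, -1], 0],
])

```text
t: 9.55
tool_pos: [0.5039, 0.0093, 0.2642]
eef_rot: [[1.0, -0.002, -0.001], [-0.002, -1.0, 0.0], [-0.001, -0.0, -1.0]]
contact_force: [0.5, 0.5, -1.7]
finger_gap: 0.0236
```

```bash
python3 look2.py v6 .6 .01 .26 20
```

```text
scene off [274 173] k 10.0
side off [248 176] k 10.0
t 9.65 pos [0.5042 0.0092 0.2646] yaw -0.00219762390285156 tilt xz 7.398794556371743e-05 -4.868067918346087e-06 F [ 0.6924 -0.6538 -1.677 ] gap 0.02369334743044215
turn [-0.     -0.0001 -0.0022] shift cm [-0.6234 -0.0764  2.8086]
[-0.001   0.0568 -0.0402]
```

View pics/v6.png

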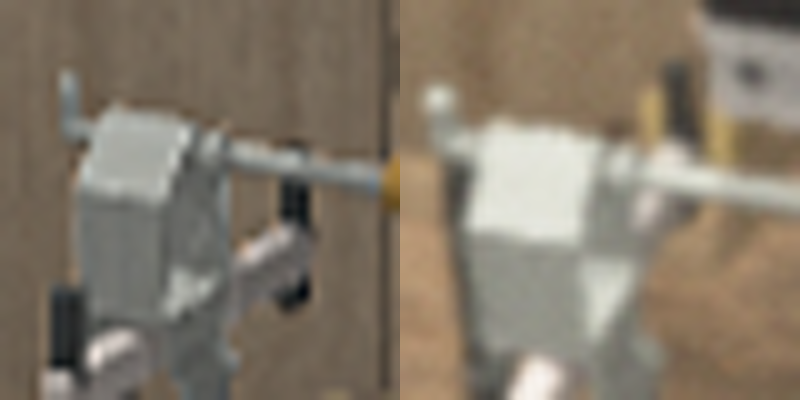

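Emit:
servo_tool([
  [[0, 0, 0], [-0.15, 0, -0.1], 0],
  [[0, 0, 0], [-0.15, 0, -0.4], 0],
  [[0, 0, 0], [-0.15, 0, -0.7], 0],
  [[0, 0, 0], [-0.15, 0, -1], 0],
  [[0, 0, 0], [-0.15, 0, -1.3], 0],
])

```text
t: 10.15
tool_pos: [0.5028, 0.0092, 0.2778]
eef_rot: [[1.0, -0.002, 0.0], [-0.002, -1.0, -0.0], [0.0, 0.0, -1.0]]
contact_force: [-0.1, -0.0, -1.7]
finger_gap: 0.0239
```

```bash
python3 look2.py v7 .61 .01 .25 30
```

```text
scene off [261 165] k 6.666666666666667
side off [235 169] k 6.666666666666667
t 10.25 pos [0.5031 0.0092 0.2782] yaw -0.0022152308678545824 tilt xz 0.001335819419248338 0.00017459846149776837 F [-0.2516 -0.2836 -1.6544] gap 0.023766991677911426
turn [ 0.0002 -0.0013 -0.0022] shift cm [-0.5178 -0.0825  4.1701]
[0.0992 0.0242 0.0034]
```

View pics/v7.png

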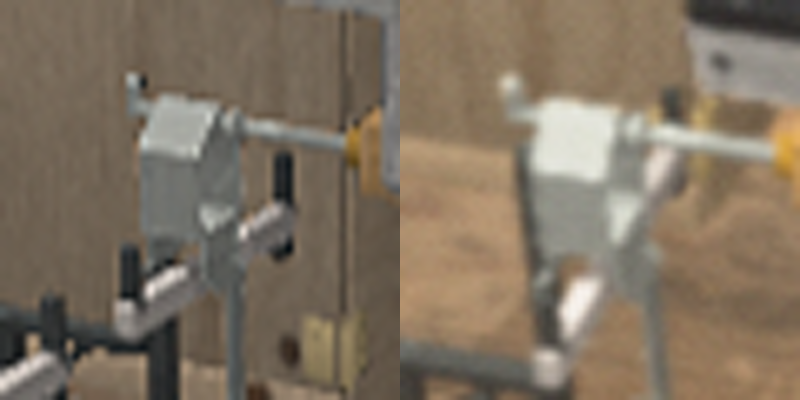

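The carrier is lifted and hangs on the rod between the collar and the tip. I'll keep lifting.

Emit:
servo_tool([
  [[0, 0, 0], [0, 0, -0.3], 0],
  [[0, 0, 0], [0, 0, -0.8], 0],
  [[0, 0, 0], [0, 0, -1.4], 0],
  [[0, 0, 0], [0, 0, -1.9], 0],
  [[0, 0, 0], [0, 0, -2.3], 0],
])

```text
t: 10.75
tool_pos: [0.503, 0.0092, 0.3013]
eef_rot: [[1.0, -0.002, 0.001], [-0.002, -1.0, -0.0], [0.001, 0.0, -1.0]]
contact_force: [0.4, 0.6, -2.6]
finger_gap: 0.0239
```

Emit:
servo_tool([
  [[0, 0, 0], [0, 0, -0.4], 0],
  [[0, 0, 0], [0, 0, -0.9], 0],
  [[0, 0, 0], [0, 0, -1.3], 0],
  [[0, 0, 0], [0, 0, -1.5], 0],
  [[0, 0, 0], [0, 0, -1.5], 0],
])

```text
t: 11.25
tool_pos: [0.5029, 0.0092, 0.3159]
eef_rot: [[1.0, -0.002, 0.001], [-0.002, -1.0, -0.0], [0.001, 0.0, -1.0]]
contact_force: [-0.4, -0.5, -2.1]
finger_gap: 0.0238
```

```bash
python3 look2.py v8 .61 .01 .26 42
```

```text
scene off [249 150] k 4.761904761904762
side off [223 154] k 4.761904761904762
t 11.35 pos [0.5026 0.0092 0.3153] yaw -0.0022142981045307573 tilt xz -0.0002988332554097219 -6.382072674897801e-05 F [ 0.7994  0.3787 -1.8689] gap 0.02357862510617061
turn [-0.0001  0.0003 -0.0022] shift cm [-0.4602 -0.0747  7.88  ]
[ 0.1002  0.0833 -0.0109]
```

View pics/v8.png

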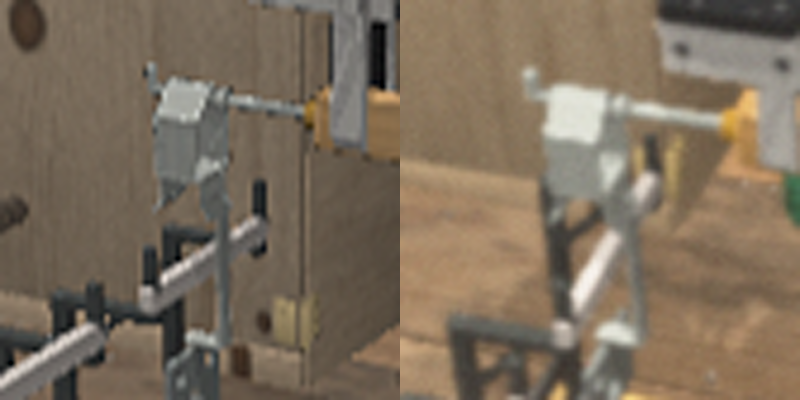

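Emit:
servo_tool([
  [[0, 0, 0], [0, -0.1, -0.1], 0],
  [[0, 0, 0], [0, -0.3, -0.2], 0],
  [[0, 0, 0], [0, -0.6, -0.3], 0],
  [[0, 0, 0], [0, -1.0, -0.3], 0],
  [[0, 0, 0], [0, -1.5, -0.3], 0],
])

```text
t: 11.85
tool_pos: [0.5027, 0.0246, 0.3185]
eef_rot: [[1.0, -0.002, 0.0], [-0.002, -1.0, 0.0], [0.0, -0.0, -1.0]]
contact_force: [-0.4, 0.1, -1.6]
finger_gap: 0.0241
```

Emit:
servo_tool([
  [[0, 0, 0], [0, -0.6, 0], 0],
  [[0, 0, 0], [0, -1.2, 0], 0],
  [[0, 0, 0], [0, -1.8, 0], 0],
  [[0, 0, 0], [0, -2.4, 0], 0],
  [[0, 0, 0], [0, -3.0, 0], 0],
])

```text
t: 12.35
tool_pos: [0.5028, 0.0548, 0.3184]
eef_rot: [[1.0, -0.002, -0.0], [-0.002, -1.0, 0.0], [-0.0, -0.0, -1.0]]
contact_force: [-1.0, 0.1, -1.7]
finger_gap: 0.0237
```

Emit:
servo_tool([
  [[0, 0, 0], [0, -0.6, 0], 0],
  [[0, 0, 0], [0, -1.2, 0], 0],
  [[0, 0, 0], [0, -1.8, 0], 0],
  [[0, 0, 0], [0, -2.4, 0], 0],
  [[0, 0, 0], [0, -3.0, 0], 0],
])

```text
t: 12.85
tool_pos: [0.5029, 0.0847, 0.3185]
eef_rot: [[1.0, -0.002, 0.0], [-0.002, -1.0, -0.0], [0.0, 0.0, -1.0]]
contact_force: [0.1, 0.5, -2.6]
finger_gap: 0.0237
```

```bash
python3 look2.py v9 .61 .1 .26 42
```

```text
scene off [233 160] k 4.761904761904762
side off [210 175] k 4.761904761904762
t 12.95 pos [0.5028 0.085  0.3184] yaw -0.0011952891081737612 tilt xz -3.157250435115157e-05 -0.0002596983278314308 F [ 0.6438  0.2523 -1.5713] gap 0.02392167689844481
turn [-0.0003  0.     -0.0012] shift cm [-0.4732  7.5015  8.1923]
[ 0.0329  0.1191 -0.039 ]
```

View pics/v9.png

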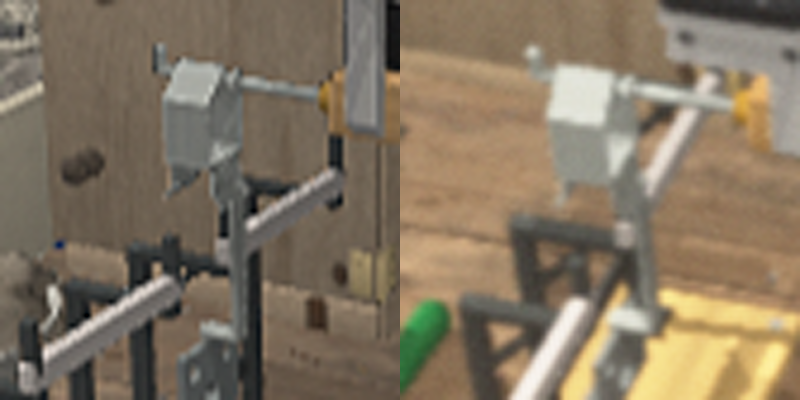

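Emit:
servo_tool([
  [[0, 0, 0], [0, -0.4, 0], 0],
  [[0, 0, 0], [0, -0.9, 0], 0],
  [[0, 0, 0], [0, -1.5, 0], 0],
  [[0, 0, 0], [0, -2.1, 0], 0],
  [[0, 0, 0], [0, -2.7, 0], 0],
])

```text
t: 13.45
tool_pos: [0.5029, 0.1118, 0.3185]
eef_rot: [[1.0, -0.002, 0.0], [-0.002, -1.0, 0.0], [0.0, -0.0, -1.0]]
contact_force: [-0.1, 0.4, -2.1]
finger_gap: 0.0237
```

Emit:
servo_tool([
  [[0, 0, 0], [0, -0.6, 0], 0],
  [[0, 0, 0], [0, -1.2, 0], 0],
  [[0, 0, 0], [0, -1.8, 0], 0],
  [[0, 0, 0], [0, -2.4, 0], 0],
  [[0, 0, 0], [0, -3.0, 0], 0],
])

```text
t: 13.95
tool_pos: [0.503, 0.1417, 0.3184]
eef_rot: [[1.0, -0.002, -0.0], [-0.002, -1.0, 0.0], [-0.0, -0.0, -1.0]]
contact_force: [0.2, 0.2, -1.9]
finger_gap: 0.0236
```

Emit:
servo_tool([
  [[0, 0, 0], [0, -0.6, 0], 0],
  [[0, 0, 0], [0, -1.2, 0], 0],
  [[0, 0, 0], [0, -1.8, 0], 0],
  [[0, 0, 0], [0, -2.4, 0], 0],
  [[0, 0, 0], [0, -3.0, 0], 0],
])

```text
t: 14.45
tool_pos: [0.503, 0.1717, 0.3184]
eef_rot: [[1.0, -0.002, -0.0], [-0.002, -1.0, 0.0], [-0.0, -0.0, -1.0]]
contact_force: [-0.6, -0.3, -1.7]
finger_gap: 0.0241
```

Emit:
servo_tool([
  [[0, 0, 0], [0, -0.6, 0], 0],
  [[0, 0, 0], [0, -1.2, 0], 0],
  [[0, 0, 0], [0, -1.7, 0], 0],
  [[0, 0, 0], [0, -2.1, 0], 0],
  [[0, 0, 0], [0, -2.4, 0], 0],
])

```text
t: 14.95
tool_pos: [0.5031, 0.1956, 0.3184]
eef_rot: [[1.0, -0.002, -0.0], [-0.002, -1.0, -0.0], [-0.0, 0.0, -1.0]]
contact_force: [0.9, -0.2, -1.5]
finger_gap: 0.0242
```

Emit:
servo_tool([
  [[0, 0, 0], [0, -0.2, 0], 0],
  [[0, 0, 0], [0, -0.4, 0], 0],
  [[0, 0, 0], [0, -0.5, 0], 0],
  [[0, 0, 0], [0, -0.5, 0], 0],
  [[0, 0, 0], [0, -0.5, 0], 0],
])

```text
t: 15.45
tool_pos: [0.5031, 0.2001, 0.3184]
eef_rot: [[1.0, -0.002, 0.0], [-0.002, -1.0, -0.0], [0.0, 0.0, -1.0]]
contact_force: [-0.6, 0.6, -1.8]
finger_gap: 0.0238
```

```bash
python3 look2.py v10 .61 .2 .26 42; python3 - <<'E'
from h import *
g=get_state();im=camera('wrist');cv2.imwrite('pics/w10.png',im)
E
```

```text
scene off [213 172] k 4.761904761904762
side off [194 202] k 4.761904761904762
t 15.55 pos [0.5031 0.2001 0.3185] yaw -0.0024175504602012223 tilt xz 3.008157180096697e-06 8.037481374531015e-05 F [-0.542  -0.6413 -1.5053] gap 0.023831035363557008
turn [ 0.0001 -0.     -0.0024] shift cm [-0.4688 19.008   8.1969]
[-0.0009  0.1231  0.0382]
```

View pics/v10.png

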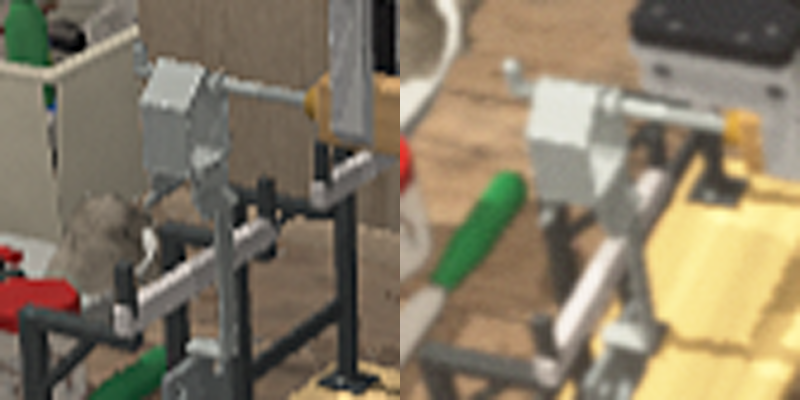

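View pics/w10.png

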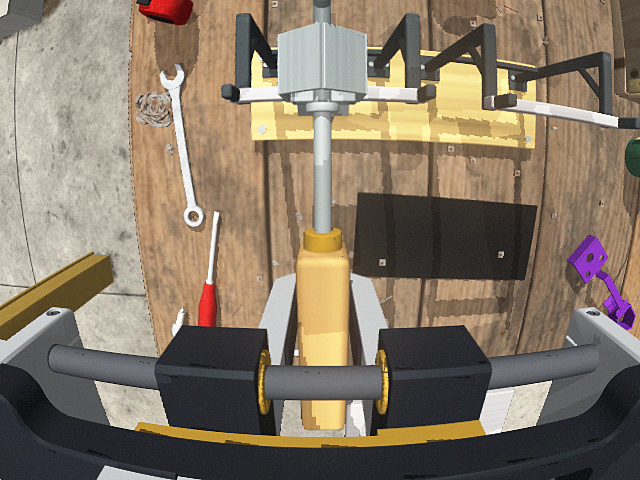

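```bash
python3 - <<'E'
from h import *
im=cv2.imread('pics/w10.png');crop(im,215,0,445,120,3.45,'pics/w10c.png')
E
```

```text
(no output)
```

View pics/w10c.png

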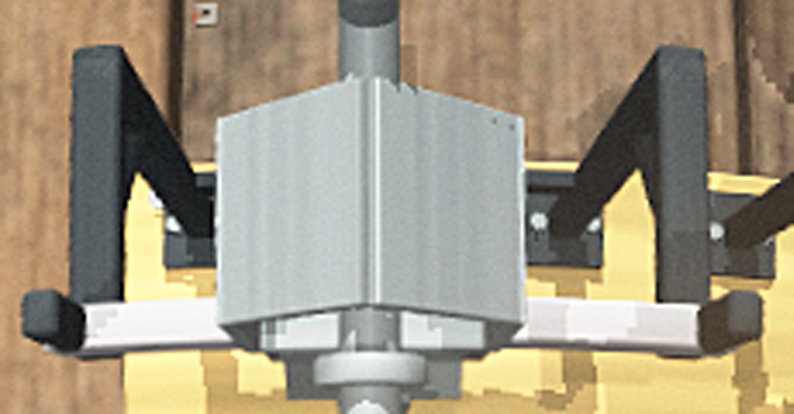

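```bash
python3 - <<'E'
from h import *
g=get_state();T=(g['tool_pos'],g['eef_rot']);k=3.45
W=lambda x,y,z:wplane(T,(215+x/k,y/k),z)
for q in [(100,305),(100,346),(180,303),(180,346),(540,301),(540,342),(660,305),(660,346)]: print('rail',q,W(*q,.225))
for q in [(50,290),(727,290)]: print('stop top',W(*q,.25))
for z in (.335,.338,.341): print('peak',W(370,303,z),W(368,80,z))
print('collar top?',W(370,355,.3386), 'expected',T[0]+T[1]@[.092,0,-.02])
print('handle front',W(370,800,.3386))
E
```

```text
rail (100, 305) [0.6208 0.2563 0.225 ]
rail (100, 346) [0.6118 0.2564 0.225 ]
rail (180, 303) [0.6203 0.239  0.225 ]
rail (180, 346) [0.6109 0.2391 0.225 ]
rail (540, 301) [0.6204 0.1632 0.225 ]
rail (540, 342) [0.6114 0.1632 0.225 ]
rail (660, 305) [0.6207 0.1373 0.225 ]
rail (660, 346) [0.6116 0.1373 0.225 ]
stop top [0.6208 0.2611 0.25  ]
stop top [0.6209 0.1294 0.25  ]
peak [0.6038 0.199  0.335 ] [0.6338 0.1991 0.335 ]
peak [0.6033 0.199  0.338 ] [0.6328 0.1991 0.338 ]
peak [0.6029 0.199  0.341 ] [0.6318 0.1991 0.341 ]
collar top? [0.5967 0.199  0.3386] expected [0.5951 0.1999 0.3385]
handle front [0.5405 0.1992 0.3386]
```

Emit:
servo_tool([
  [[0, 0, 0], [-0.1, 0, 0.2], 0],
  [[0, 0, 0], [-0.2, 0, 0.6], 0],
  [[0, 0, 0], [-0.2, 0, 1.1], 0],
  [[0, 0, 0], [-0.2, 0, 1.6], 0],
  [[0, 0, 0], [-0.2, 0, 2.1], 0],
])

```text
t: 16.1
tool_pos: [0.5009, 0.2002, 0.2967]
eef_rot: [[1.0, -0.002, -0.001], [-0.002, -1.0, -0.0], [-0.001, 0.0, -1.0]]
contact_force: [-0.1, 0.4, -1.4]
finger_gap: 0.0234
```

Emit:
servo_tool([
  [[0, 0, 0], [0, 0, 0.5], 0],
  [[0, 0, 0], [0, 0, 1.0], 0],
  [[0, 0, 0], [0, 0, 1.4], 0],
  [[0, 0, 0], [0, 0, 1.7], 0],
  [[0, 0, 0], [0, 0, 1.9], 0],
])

```text
t: 16.6
tool_pos: [0.5011, 0.2002, 0.2781]
eef_rot: [[1.0, -0.002, -0.0], [-0.002, -1.0, -0.0], [-0.0, 0.0, -1.0]]
contact_force: [-0.5, 0.2, -3.4]
finger_gap: 0.0239
```

```bash
python3 look2.py v11 .61 .2 .25 36; python3 - <<'E'
from h import *
im=camera('wrist');cv2.imwrite('pics/w11.png',im);crop(im,215,0,445,120,3.45,'pics/w11c.png')
E
```

```text
scene off [219 182] k 5.555555555555555
side off [200 212] k 5.555555555555555
t 16.7 pos [0.501  0.2002 0.2782] yaw -0.002206010491081516 tilt xz -0.0004143285949464166 9.982778506943742e-05 F [ 0.1276 -0.3272 -2.1052] gap 0.023882758011894552
turn [ 0.0001  0.0004 -0.0022] shift cm [-0.2579 19.0194  4.1696]
[-0.031   0.0742  0.0627]
```

View pics/v11.png

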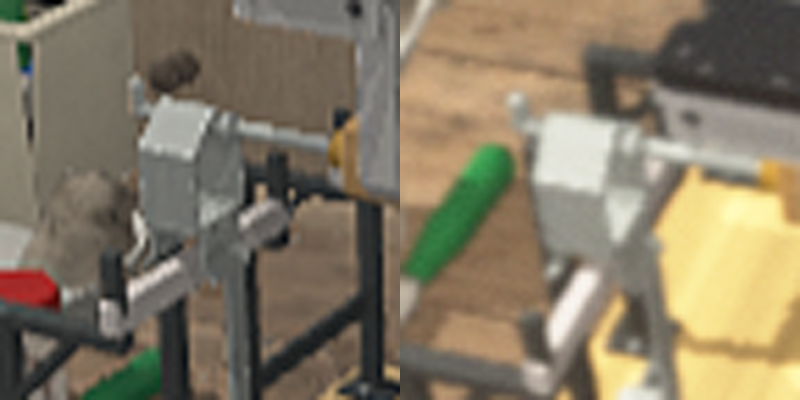

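View pics/w11c.png

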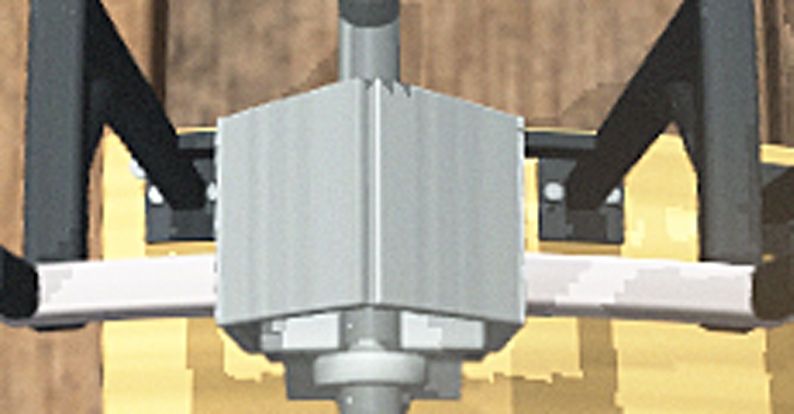

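The legs straddle the rail. I'll lower it the rest of the way slowly.

Emit:
servo_tool([
  [[0, 0, 0], [0, 0, 0.3], 0],
  [[0, 0, 0], [0, 0, 0.6], 0],
  [[0, 0, 0], [0, 0, 0.9], 0],
  [[0, 0, 0], [0, 0, 1.2], 0],
  [[0, 0, 0], [0, 0, 1.5], 0],
])

```text
t: 17.25
tool_pos: [0.5011, 0.2002, 0.2631]
eef_rot: [[1.0, -0.002, -0.0], [-0.002, -1.0, -0.0], [-0.0, 0.0, -1.0]]
contact_force: [-0.1, -0.3, -2.1]
finger_gap: 0.0237
```

Emit:
servo_tool([
  [[0, 0, 0], [0, 0, 0.3], 0],
  [[0, 0, 0], [0, 0, 0.6], 0],
  [[0, 0, 0], [0, 0, 0.9], 0],
  [[0, 0, 0], [0, 0, 1.2], 0],
  [[0, 0, 0], [0, 0, 1.2], 0],
])

```text
t: 17.75
tool_pos: [0.5009, 0.2002, 0.2509]
eef_rot: [[1.0, -0.002, -0.001], [-0.002, -1.0, -0.0], [-0.001, 0.0, -1.0]]
contact_force: [0.1, 0.2, -1.8]
finger_gap: 0.0239
```

```bash
python3 look2.py v12 .61 .2 .25 30; python3 - <<'E'
from h import *
im=camera('wrist');cv2.imwrite('pics/w12.png',im);crop(im,215,0,445,120,3.45,'pics/w12c.png')
E
```

```text
scene off [225 188] k 6.666666666666667
side off [206 218] k 6.666666666666667
t 17.85 pos [0.5012 0.2002 0.2515] yaw -0.002181223509782994 tilt xz 2.074036314670048e-05 -3.534888309551146e-05 F [ 0.9242  0.1867 -1.9257] gap 0.023758558643713585
turn [-0.     -0.     -0.0022] shift cm [-0.2736 19.0242  1.4952]
[-0.0358  0.0022 -0.0167]
```

View pics/v12.png

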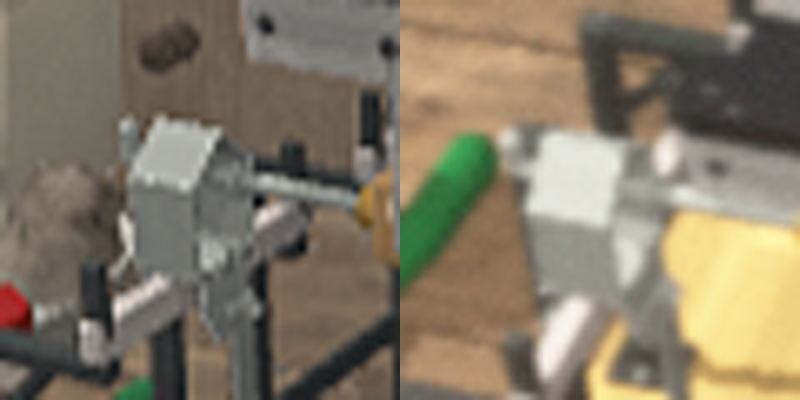

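View pics/w12c.png

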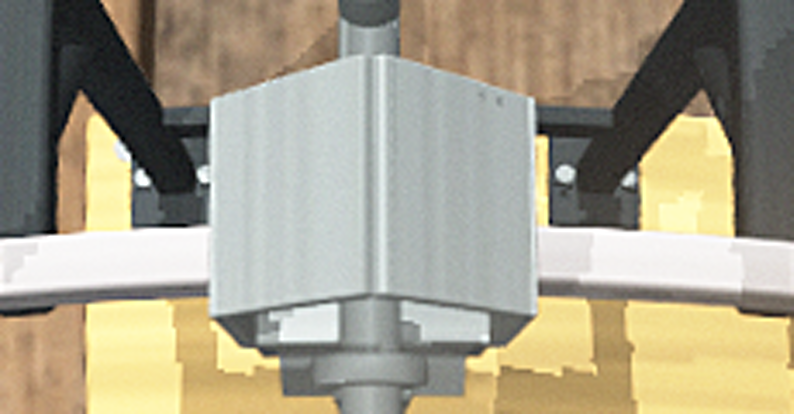

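The carrier is seated on the empty rail. Now I'll centre the rod in the eye and withdraw it.

Emit:
servo_tool([
  [[0, 0, 0], [0, 0, 0.4], 0],
  [[0, 0, 0], [0, 0, 0.8], 0],
  [[0, 0, 0], [0, 0, 1.2], 0],
  [[0, 0, 0], [0, 0, 1.5], 0],
  [[0, 0, 0], [0, 0, 1.5], 0],
])

```text
t: 18.4
tool_pos: [0.5007, 0.2001, 0.2356]
eef_rot: [[1.0, -0.002, -0.001], [-0.002, -1.0, -0.0], [-0.001, 0.0, -1.0]]
contact_force: [0.4, -0.0, -2.2]
finger_gap: 0.0237
```

```bash
python3 look2.py v13 .61 .2 .25 24
```

```text
scene off [231 194] k 8.333333333333334
side off [212 224] k 8.333333333333334
t 18.5 pos [0.5011 0.2002 0.2363] yaw -0.002214527858381217 tilt xz -0.00022429373973061303 3.983940465853048e-05 F [ 0.5896  0.4875 -1.1634] gap 0.023960701925543317
turn [ 0.      0.0002 -0.0022] shift cm [-0.2661 19.0223 -0.0174]
[-0.0076 -0.0659 -0.0356]
```

View pics/v13.png

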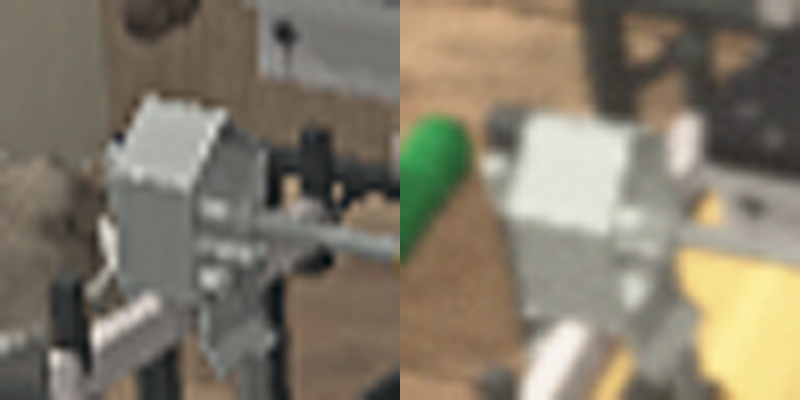

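Emit:
servo_tool([
  [[0, 0, 0], [-0.5, 0, 0], 0],
  [[0, 0, 0], [-1.2, 0, 0], 0],
  [[0, 0, 0], [-1.9, 0, 0], 0],
  [[0, 0, 0], [-2.6, 0, 0], 0],
  [[0, 0, 0], [-3.3, 0, 0], 0],
])

```text
t: 19.0
tool_pos: [0.4674, 0.2003, 0.2366]
eef_rot: [[1.0, -0.002, 0.0], [-0.002, -1.0, 0.0], [0.0, -0.0, -1.0]]
contact_force: [-0.4, -0.4, -1.7]
finger_gap: 0.0237
```

Emit:
servo_tool([
  [[0, 0, 0], [-0.7, 0, 0], 0],
  [[0, 0, 0], [-1.5, 0, 0], 0],
  [[0, 0, 0], [-2.5, 0, 0], 0],
  [[0, 0, 0], [-3.5, 0, 0], 0],
  [[0, 0, 0], [-5, 0, 0], 0],
])

```text
t: 19.5
tool_pos: [0.4175, 0.2004, 0.2365]
eef_rot: [[1.0, -0.002, 0.0], [-0.002, -1.0, 0.0], [0.0, -0.0, -1.0]]
contact_force: [-0.4, 0.0, -0.6]
finger_gap: 0.0237
```

```bash
python3 look2.py v14 .61 .2 .2 48; python3 - <<'E'
from h import *
go([.4434,-.0216,.25],1.5218)
E
```

```text
scene off [208 187] k 4.166666666666667
side off [191 215] k 4.166666666666667
t 19.6 pos [0.4164 0.2005 0.2364] yaw -0.001394274500895516 tilt xz -0.0007053532222080214 -4.9048949897413584e-05 F [ 0.8304 -0.935  -1.6661] gap 0.02395400980742413
turn [-0.      0.0007 -0.0014] shift cm [ 8.186  19.0392 -0.0202]
[ 0.0521 -0.0854 -0.0106]
t 19.6 pos [0.4164 0.2005 0.2364] yaw -0.001394274500895516 tilt xz -0.0007053532222080214 -4.9048949897413584e-05 F [ 0.8304 -0.935  -1.6661] gap 0.02395400980742413
turn [-0.0006  0.0005 -1.5232] shift cm [ 2.7295 22.2067 -1.3665]
```

View pics/v14.png

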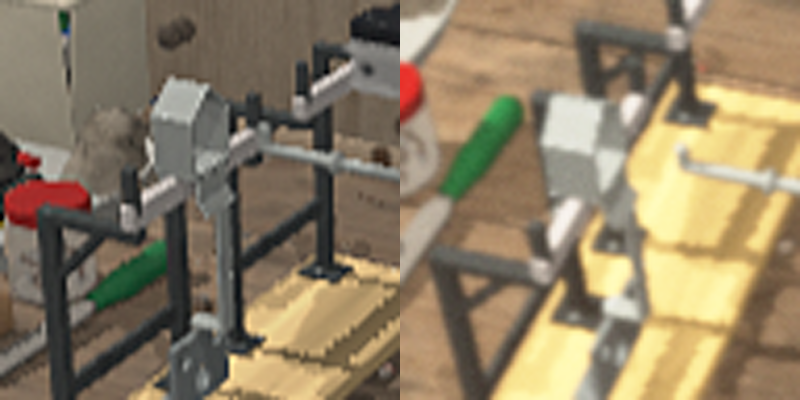

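Emit:
servo_tool([
  [[0, 0, 0], [-1.5, 1, 0], 0],
  [[0, 0, -0.03], [-2.5, 3, 0], 0],
  [[0, 0, -0.12], [-3, 6, 0], 0],
  [[0, 0, -0.24], [-3, 9, 0], 0],
  [[0, 0, -0.36], [-3, 12, 0], 0],
])

```text
t: 20.1
tool_pos: [0.388, 0.0795, 0.2367]
eef_rot: [[0.935, 0.356, 0.001], [0.356, -0.935, -0.0], [0.001, 0.001, -1.0]]
contact_force: [0.8, -1.4, -0.8]
finger_gap: 0.0237
```

```bash
python3 - <<'E'
from h import *
go([.41,-.0216,.22],1.5218)
E
```

```text
t 20.1 pos [0.388  0.0795 0.2367] yaw 0.36355976512484867 tilt xz 0.0012438514022739947 0.0007266443689516344 F [ 0.7524 -1.3802 -0.7555] gap 0.023652326042492983
turn [ 0.0014 -0.0007 -1.1582] shift cm [-1.5433 10.2274  1.6793]
```

Emit:
servo_tool([
  [[0, 0, -0.13], [-0.4, 2.5, 0.3], 0],
  [[0, 0, -0.26], [-0.8, 5, 0.6], 0],
  [[0, 0, -0.39], [-1.2, 7.5, 1], 0],
  [[0, 0, -0.52], [-1.5, 9.5, 1.4], 0],
  [[0, 0, -0.64], [-1.5, 10.2, 1.7], 0],
])

```text
t: 20.6
tool_pos: [0.4101, -0.0223, 0.2194]
eef_rot: [[0.54, 0.842, 0.001], [0.842, -0.54, -0.001], [-0.0, 0.001, -1.0]]
contact_force: [-0.1, 0.7, -1.2]
finger_gap: 0.0236
```

Emit:
servo_tool([
  [[0, 0, -0.13], [0, 0, 0], 0],
  [[0, 0, -0.26], [0, 0, 0], 0],
  [[0, 0, -0.39], [0, 0, 0], 0],
  [[0, 0, -0.49], [0, 0, 0], 0],
  [[0, 0, -0.52], [0, 0, 0], 0],
])

```text
t: 21.1
tool_pos: [0.4099, -0.0206, 0.2196]
eef_rot: [[0.051, 0.999, 0.001], [0.999, -0.051, -0.0], [-0.0, 0.001, -1.0]]
contact_force: [0.1, -0.7, -1.2]
finger_gap: 0.0235
```

```bash
python3 - <<'E'
from h import *
go([.4434,-.0216,.0084],1.5218)
im=camera('wrist');cv2.imwrite('pics/w15.png',im)
E
```

```text
t 21.1 pos [ 0.4099 -0.0206  0.2196] yaw 1.5200141856634712 tilt xz -0.00026471156574230245 0.0007111376585443722 F [ 0.0672 -0.709  -1.1761] gap 0.02354179440548987
turn [ 0.0007  0.0003 -0.0018] shift cm [ 0.0723  3.3346 21.1221]
```

View pics/w15.png

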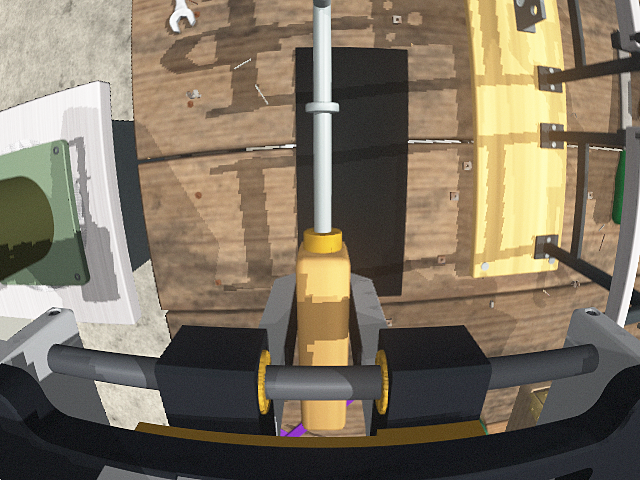

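Emit:
servo_tool([
  [[0, 0, 0], [0, 0.8, 2], 0],
  [[0, 0, 0], [0, 1.8, 5], 0],
  [[0, 0, 0], [0, 2.8, 8], 0],
  [[0, 0, 0], [0, 3.3, 11], 0],
  [[0, 0, 0], [0, 3.3, 13], 0],
])

```text
t: 21.65
tool_pos: [0.4423, -0.0221, 0.0876]
eef_rot: [[0.054, 0.999, -0.002], [0.999, -0.054, 0.0], [0.0, -0.002, -1.0]]
contact_force: [0.2, -0.1, -0.9]
finger_gap: 0.024
```

Emit:
servo_tool([
  [[0, 0, 0], [0, 0, 1.5], 0],
  [[0, 0, 0], [0, 0, 3], 0],
  [[0, 0, 0], [0, 0, 4.5], 0],
  [[0, 0, 0], [0, 0, 5.5], 0],
  [[0, 0, 0], [0, 0, 6], 0],
])

```text
t: 22.15
tool_pos: [0.4421, -0.022, 0.0286]
eef_rot: [[0.053, 0.999, -0.001], [0.999, -0.053, 0.0], [0.0, -0.001, -1.0]]
contact_force: [0.9, -0.2, -1.3]
finger_gap: 0.0241
```

```bash
python3 look2.py v16 .44 .05 .02 48; python3 - <<'E'
from h import *
go([.4434,-.0216,.0084],1.5218)
E
```

```text
scene off [288 236] k 4.166666666666667
side off [277 235] k 4.166666666666667
t 22.25 pos [ 0.4422 -0.022   0.029 ] yaw 1.5175712277114015 tilt xz 0.0001932685102914926 -0.0009968540010931559 F [-0.5088  1.0191 -1.0802] gap 0.023542114174998668
turn [-0.0009  0.0006  1.5176] shift cm [  3.4987   5.3788 -20.7533]
[-0.0298 -0.0398  0.0236]
t 22.25 pos [ 0.4422 -0.022   0.029 ] yaw 1.5175712277114015 tilt xz 0.0001932685102914926 -0.0009968540010931559 F [-0.5088  1.0191 -1.0802] gap 0.023542114174998668
turn [-0.001  -0.0002 -0.0042] shift cm [0.0483 0.1174 2.0613]
```

View pics/v16.png

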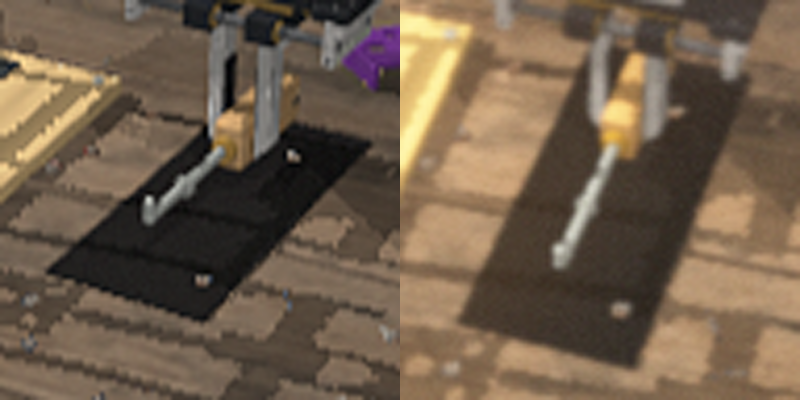

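Emit:
servo_tool([
  [[0, 0, 0], [0, 0.1, 0.4], 0],
  [[0, 0, 0], [0, 0.1, 0.9], 0],
  [[0, 0, 0], [0, 0.1, 1.4], 0],
  [[0, 0, 0], [0, 0.1, 1.8], 0],
  [[0, 0, 0], [0, 0.1, 2.0], 0],
])

```text
t: 22.75
tool_pos: [0.4431, -0.022, 0.0089]
eef_rot: [[0.053, 0.999, -0.001], [0.999, -0.053, 0.0], [0.0, -0.001, -1.0]]
contact_force: [0.6, -0.2, -2.0]
finger_gap: 0.0239
```

```bash
python3 look2.py v17 .44 .03 .02 44
```

```text
scene off [295 237] k 4.545454545454546
side off [283 234] k 4.545454545454546
t 22.85 pos [ 0.4431 -0.022   0.0091] yaw 1.517819216860546 tilt xz 0.00019235168491448396 -0.0008438743613725859 F [-0.7438  0.3062 -1.3827] gap 0.023762615240922956
turn [-0.0008  0.0005  1.5178] shift cm [  3.4912   5.2915 -22.7482]
[-0.0358 -0.0707  0.0676]
```

View pics/v17.png

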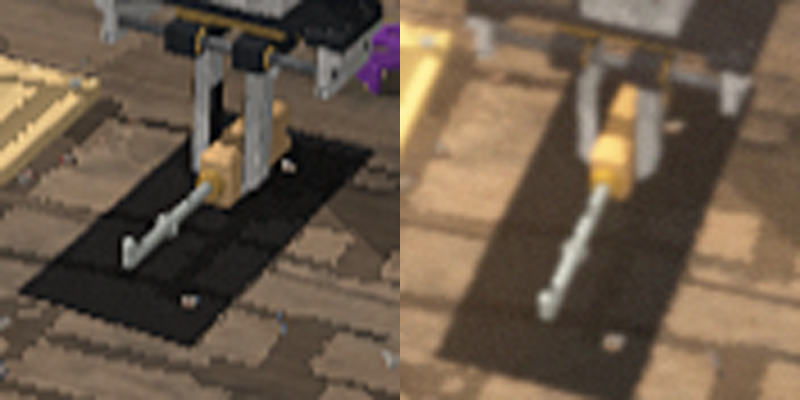

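Emit:
servo_tool([
  [[0, 0, 0], [0, 0, 0.07], 0],
  [[0, 0, 0], [0, 0, 0.07], 0],
  [[0, 0, 0], [0, 0, 0.07], 0.3],
  [[0, 0, 0], [0, 0, 0.07], 0.4],
  [[0, 0, 0], [0, 0, 0.07], 0.6],
])

```text
t: 23.35
tool_pos: [0.4438, -0.0222, 0.009]
eef_rot: [[0.053, 0.999, 0.001], [0.999, -0.053, -0.0], [-0.0, 0.001, -1.0]]
contact_force: [-0.0, -0.1, -0.5]
finger_gap: 0.041
```

Emit:
servo_tool([
  [[0, 0, 0], [0, 0, 0], 0.9],
  [[0, 0, 0], [0, 0, 0], 1],
  [[0, 0, 0], [0, 0, 0], 1],
  [[0, 0, 0], [0, 0, 0], 1],
  [[0, 0, 0], [0, 0, 0], 1],
])

```text
t: 23.85
tool_pos: [0.4435, -0.0221, 0.0088]
eef_rot: [[0.053, 0.999, -0.0], [0.999, -0.053, 0.0], [0.0, -0.0, -1.0]]
contact_force: [0.6, 0.2, 0.3]
finger_gap: 0.0806
```

```bash
python3 look2.py v18 .44 .03 .02 44; python3 - <<'E'
from h import *
im=camera('wrist');cv2.imwrite('pics/w18.png',im)
E
```

```text
scene off [295 237] k 4.545454545454546
side off [283 234] k 4.545454545454546
t 23.95 pos [ 0.4435 -0.0221  0.0087] yaw 1.5177893049336162 tilt xz 3.440995041268775e-06 -4.6436615014762446e-05 F [-0.41    0.3606 -0.2244] gap 0.08857078720450871
turn [-0.      0.      1.5178] shift cm [  3.4967   5.2743 -22.7771]
[-0.0262 -0.0816  0.0131]
```

View pics/w18.png

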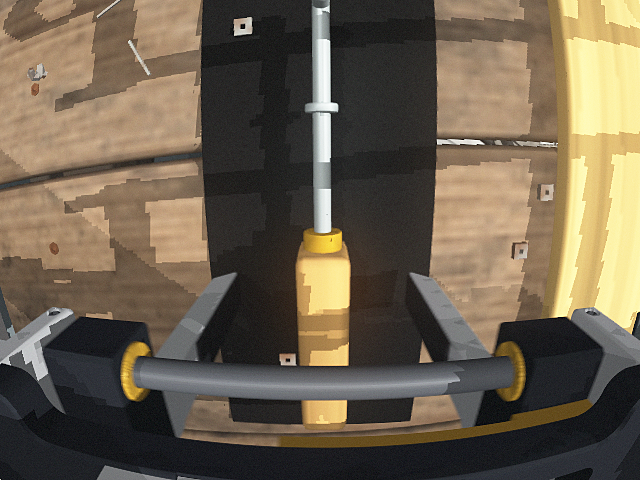

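The rod is down and released, and the jaws are clear on both sides. I'll retreat straight up.

Emit:
servo_tool([
  [[0, 0, 0], [0, 0, -1], 1],
  [[0, 0, 0], [0, 0, -3], 1],
  [[0, 0, 0], [0, 0, -6], 1],
  [[0, 0, 0], [0, 0, -10], 1],
  [[0, 0, 0], [0, 0, -14], 1],
])

```text
t: 24.5
tool_pos: [0.4429, -0.022, 0.1505]
eef_rot: [[0.053, 0.999, -0.0], [0.999, -0.053, 0.0], [0.0, -0.0, -1.0]]
contact_force: [0.7, -0.1, -0.4]
finger_gap: 0.0941
```

Emit:
servo_tool([
  [[0, 0, 0], [0, -1, -4], 1],
  [[0, 0, 0], [0, -2, -8], 1],
  [[0, 0, 0], [0, -3, -11], 1],
  [[0, 0, 0], [0, -3, -13], 1],
  [[0, 0, 0], [0, -3, -13], 1],
])

```text
t: 25.0
tool_pos: [0.4154, -0.021, 0.283]
eef_rot: [[0.053, 0.999, 0.008], [0.999, -0.053, -0.002], [-0.002, 0.009, -1.0]]
contact_force: [-0.9, -0.8, 0.1]
finger_gap: 0.0941
```

Emit:
servo_tool([
  [[0, 0, 0], [0, 0, 0], 1],
  [[0, 0, 0], [0, 0, 0], 1],
  [[0, 0, 0], [0, 0, 0], 1],
  [[0, 0, 0], [0, 0, 0], 1],
  [[0, 0, 0], [0, 0, 0], 1],
])

```text
t: 25.5
tool_pos: [0.4132, -0.0205, 0.2779]
eef_rot: [[0.053, 0.999, -0.002], [0.999, -0.053, 0.0], [0.0, -0.002, -1.0]]
contact_force: [0.5, 0.2, -0.5]
finger_gap: 0.0939
```

```bash
python3 - <<'E'
from h import *
g=get_state();im=camera('wrist');cv2.imwrite('pics/w20.png',im)
s=camera('scene');d=camera('side');o=np.hstack([cv2.resize(s[150:330,190:390],(400,360),interpolation=cv2.INTER_CUBIC),cv2.resize(d[170:350,180:380],(400,360),interpolation=cv2.INTER_CUBIC)]);cv2.imwrite('pics/f20.png',o)
d1=camera('side');print('motion',np.abs(d1.astype(int)-d).max(axis=2)[170:350,180:380].mean())
T=(g['tool_pos'],g['eef_rot']);print(T[0],g['qvel'],g['contact_force'])
np.savez('w20.npz',p=T[0],R=T[1])
E
```

```text
motion 3.0456666666666665
[ 0.4132 -0.0205  0.2779] [-0.0017 -0.0046 -0.008  -0.0002 -0.0003 -0.0016] [ 0.546   0.2206 -0.5001]
```

View pics/f20.png

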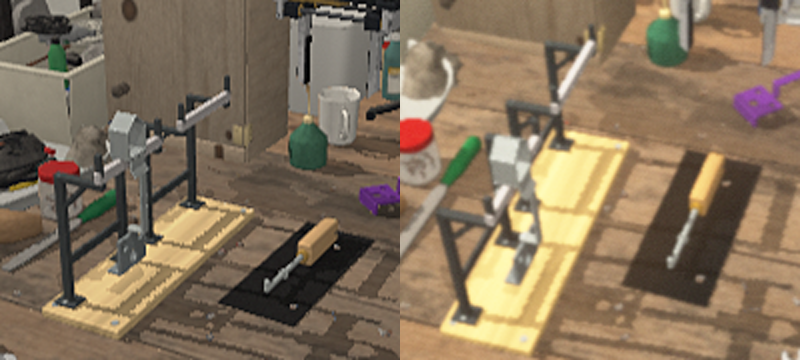

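View pics/w20.png

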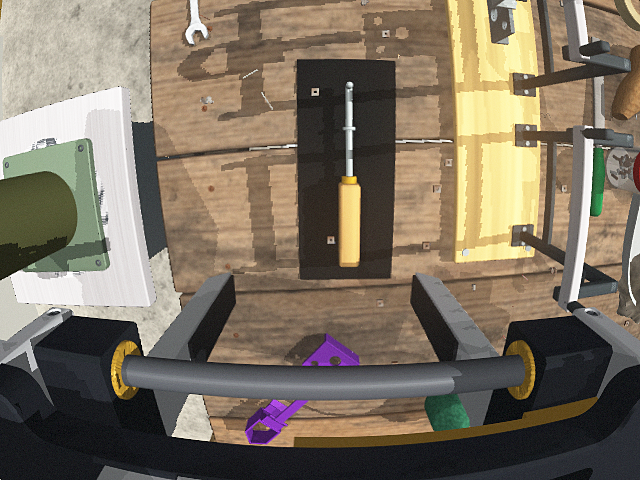

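```bash
python3 - <<'E'
from h import *
s=camera('scene');o=cv2.resize(s[195:290,215:295],None,fx=6,fy=6,interpolation=cv2.INTER_CUBIC);cv2.imwrite('pics/f21.png',o)
E
```

```text
(no output)
```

View pics/f21.png

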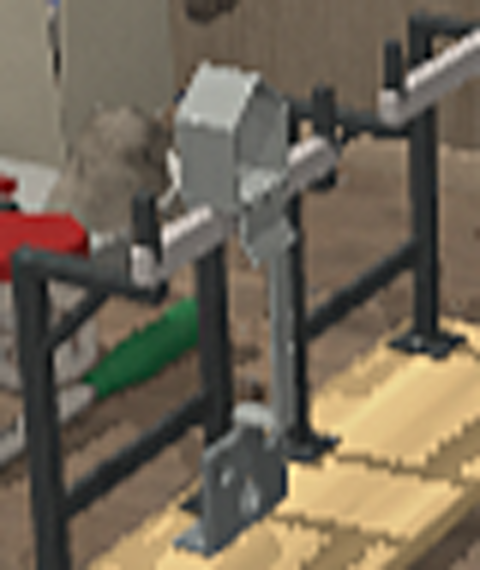

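The carrier hangs upright on the empty rail between its stops, with the crown on the rail at (230,210). I'm handing the job in.

```bash
python3 - <<'E'
from workcell import *
print(close_job())
E
```

```text
the job is handed in; nothing more can be done
None
```

The carrier now hangs on the empty rail and the rod is back on the mat; I handed the job in at about 26 s of the 62 s allowed. I gripped the rod by its handle and put the tip through the eye of the steel carrier. I lifted the carrier about 50 mm, took it straight along the rail line over the stops, and lowered it onto the empty rail. Then I drew the rod out, laid it back where it had been, and moved the arm clear.

**Last checks:**
- **Carrier:** it looks upright and well inside the stops in the scene camera. Before lowering, the wrist camera put it about 4 mm from the rail's middle along the rail and 2 mm off the line, and I corrected the 2 mm.
- **Rod:** it lies upright on the mat, with handle and tip both over it.
- **Other objects:** the gripper touched only the rod as far as I saw. I saw the oil can and the other things near the mat where they had been, but I did not measure any of them or look for the red screwdriver and long spanner in the last pictures.

**Disagreements:**
- The fixed cameras and the wrist camera differed by up to 8 mm on the rail and eye positions, so I checked the pictures while inserting the rod and hanging the carrier.
- I did not measure stillness properly: comparing two pictures just before hand-in gave only a small average difference (3 grey levels, not compared with camera noise).

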